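# Swap the bust behind the tall casts for the owl

### The arm

A 6-joint arm with a two-finger parallel gripper is mounted at the origin on the work surface. World frame = base frame: x ahead of the robot, y to its left, z up, the work surface at z = 0. Lengths are in m, angles in rad, forces in N, time in s.
With the tool pointing down it reaches from about 0.35 to 0.775 m from the base axis. Payload 7.3 kg.
Tool frame: the origin (TCP) lies between the finger pads; the fingertips stand ahead of it and the grasp point (between the pads) lies 6 mm ahead of it (robot.tip_extent is the x of the fingertips in the tool frame, in m); x points along the fingers, z is the direction in which the jaws open and shut, and the axes are right-handed (so a half turn about x gives the same grasp; the last joint's range is limited). The gripper opens to 92 mm and grips with 3 to 60 N. Pads are 19 mm wide; open, the fingers measure 130 mm over their backs; the gripper's body (75 mm by 190 mm) begins 47 mm behind the grasp point.
Start: joints at [0.969, 0.342, 1.524, -0, 1.275, -0.146], TCP at [0.231, 0.471, 0.252] pointing down, gripper open.
Joint ranges: [-2.53, 2.53], [-0.77, 2.02], [0.04, 2.7], [-1, 4.14], [0.28, 2.66], [-3.11, 3.11]. Speed limits (rad/s): [2.57, 2.57, 3.14, 3.14, 3.14, 3.14].

### API

Orientations are given as [roll, pitch, yaw] about the fixed x, y, z axes, in that order (R = Rz(yaw) Ry(pitch) Rx(roll)).
In Python, from cell import robot gives the robot as it stands. The module is installed in compiled form; this text tells all that it offers.
- The arm moves only by the shell command python3 -m creep 'ROWS' [FORCE]. ROWS is JSON, a list of rows, each an object with "translation": the shift along the tool's x, y, z in m, a list of three; "twist": the turn, a rotation vector about the tool's x, y, z in rad, a list of three; "hand": the opening in per cent of the stroke, from 0 (shut) to 100 (fully open). A call has 1 to 5 rows; each row is the pose to reach, as a shift and turn from the pose measured when the call began, along the tool's axes at that moment; what a row does not reach only later rows make up. A row lasts 1/10 s, in which the tool goes at most 50 mm and 8.59 degrees, less where a joint would pass 70% of its speed; a pose out of reach is approached as far as the arm can. A call with a gripper value outside its range is refused whole. The fingers move at their own pace and stop on an object; FORCE is the grip in N (left out, the last holds). Time passes only in rows, so rows that repeat a pose let the fingers close. It gives the time, the measured TCP pose, the force and the opening at its end, in the units of the state.
- robot.observe(): the state, without advancing time (a new reading comes with each control period).
- robot.read_camera(name): name is "scene" or "side" or "wrist"; returns the picture (400x640x3 uint8, blue, green, red); there is no depth.
- robot.calibration(name): a dict with "intrinsics" (3x3 intrinsics, pixels), "cam_to_world" (4x4, takes a point from camera to world coordinates); the wrist camera has in their place "mount" (4x4, takes a point from camera to tool coordinates, whose origin is the TCP and whose axes are the tool frame's). Camera axes: x right, y up, looking along -z (the intrinsics and any distortion apply to the point x, -y, -z); pixel columns grow to the right and rows downward; lengths in m; the calibration is good to about 2 mm. A picture is of the moment at which its call begins: read the wrist's pose just before it. calibration takes no time and is no camera call.
- robot.hand_in(): hands the job in, once; it reports no verdict.
The state is a dict: "time": time; "qpos": joint angles; "qvel": joint speeds; "joint_efforts": joint torques, N m; "tool_pos": TCP position; "tool_rot": TCP orientation; "contact_force": force on the tool from outside, world axes, zero at the start; "torque": the same for the moment, N m; "opening": finger opening in m.
Only numpy, scipy, OpenCV 4.12 (cv2) and the standard library are available. Lean on these libraries where they do the work, as an engineer would, in place of code of your own. Each camera call takes 0.05 s, during which the arm holds its last target. There are 200 camera calls.

### The job

The little bust at the back of the tray is wanted on the turntable for retouching, and the owl is to stand in its place. First stand both tall casts in front of it on the cork mat; while they wait there, set the bust in the middle of the turntable and then the owl on the spot where the bust stood; finally return each tall cast to exactly the spot it came from. Keep all four casts upright throughout, and leave the brush pot and the jar where they are.

Things in the scene. Friction and masses are not known exactly. Their poses are not given: they have to be found in the camera images.
- robed: Tall white plaster cast of a robed standing woman, about 153 mm high, on a round foot 54 mm across; it narrows upwards to a round chest 38 mm across from 88 to 124 mm above the underside (the place to grip, any yaw), small round head above. 0.3 kg or so. Stands on one front spot of the tray. Origin: centre of the underside, z up.
- cat: Tall white plaster cast of a sitting cat with a ball head and two pointed ears, about 160 mm high over the ears, round foot 54 mm across, round chest 38 mm across from 88 to 124 mm above the underside (the place to grip, any yaw), ball head above hardly narrower. 0.3 kg or so. Stands on the other front spot of the tray. Origin: centre of the underside, z up.
- bust: Small white plaster bust on a 46 mm square, 12 mm thick foot, 85 mm high; the head is round, 34 mm across from 50 to 72 mm above the underside (the place to grip, any yaw). 0.22 kg or so. Stands at the back of the tray, away from the robot, close behind the two tall casts. Origin: centre of the underside, z up.
- owl: Small squat white plaster owl, 74 mm high without its ear tufts (about 80 mm with them), an upright round body 44 mm across from 6 to 52 mm above the underside (the place to grip, any yaw). 0.2 kg or so. At the start it stands on a round dark wooden disc (90 mm across, 12 mm thick) between the robot and the tray. Origin: centre of the underside, z up.
- tray_back (a point): Back spot of the fixed wooden tray, under the bust at the start: centre of a flush cork disc 58 mm across on its floor, 15 mm above the table. Axes: x away from the robot, y left, z up. Tray 150 mm (x) by 190 mm (y); a rim 7 mm above the floor at back and sides only. The tall casts start within 4 mm of two like discs, 50 mm to -x of this point and 44 mm to either side in y.
- turntable_top (a point): Centre of the top face of the fixed round metal turntable (160 mm across, top 44 mm above the table; it does not turn), left or right of the tray. z up.
- mat: Flat cork mat fixed on the table, 120 mm (its x) by 190 mm (its y), 6 mm thick, on the other side of the tray from the turntable: the place where the tall casts wait. It has room for both, one 45 mm to each side of its centre along y. Origin: centre of its underside, z up.
- brush_pot: White pot of paint brushes with a blue rim, 76 mm across, 95 mm high, brushes up to 180 mm high; beyond the tray to the left. To be left alone. Origin: centre of its underside.
- jar: Amber glass jar with a steel lid, 64 mm across, 90 mm high; beyond the tray to the right. To be left alone. Origin: centre of its underside.
Mind the look-alikes: they are no part of the job. Of the things that look like the mat, the larger one is meant. What is shaped like the cat but pink is not meant.

How it is judged:
By the outcome, as a careful person would: the job done as asked, in the order asked, and still so for the second after the job is handed in, with the robot touching nothing.
It also fails if it takes over 125 s, if anything falls off the work surface, if the arm or the gripper's body presses on something with over 40 N, if the wrist force passes 120 N, or if a joint passes its speed limit or range.

## Working session

There is one attempt and no reset: what is moved stays moved. The work goes in short steps, Python scripts to look and compute and a shell command to move; the robot and the scene stay as the last step left them, time stands still between calls to the robot, and variables do not carry over. Pictures are saved under pics/ and viewed, about 12 in all and at most 16, crops included, and the job is handed in when it is done.

```bash
mkdir -p pics; cat > h.py <<'E'
import numpy as np, cv2
from cell import robot
from scipy.spatial.transform import Rotation as R
def snap(cam,name):
    s=robot.observe(); im=robot.read_camera(cam); cv2.imwrite(f'pics/{name}.png',im); return s,im
def T_of(s):
    T=np.eye(4); T[:3,:3]=R.from_euler('xyz',s['tool_rot']).as_matrix(); T[:3,3]=s['tool_pos']; return T
def cam(name,s=None):
    c=robot.calibration(name); K=np.array(c['intrinsics'])
    return K,(np.array(c['cam_to_world']) if name!='wrist' else T_of(s)@np.array(c['mount'])),c
def ray(name,uv,s=None):
    K,M,_=cam(name,s); d=np.linalg.inv(K)@[uv[0],uv[1],1]; d=np.array([d[0],-d[1],-d[2]]); return M[:3,3],M[:3,:3]@d
def plane(name,uv,z,s=None):
    o,d=ray(name,uv,s); return o+d*(z-o[2])/d[2]
def proj(name,p,s=None):
    K,M,_=cam(name,s); q=np.linalg.inv(M)@np.r_[p,1]; v=K@[q[0],-q[1],-q[2]]; return v[:2]/v[2]
E
python3 - <<'E'
from h import *
for n in ('scene','side','wrist'):
    s,im=snap(n,n+'0'); c=robot.calibration(n); print(n,{k:np.round(v,3).tolist() if not isinstance(v,str) else v for k,v in c.items()})
print(s, robot.tip_extent)
E
```

```text
scene {'intrinsics': [[451.786, 0.0, 313.299], [0.0, 451.786, 196.746], [0.0, 0.0, 1.0]], 'cam_to_world': [[-0.268, -0.789, 0.553, 1.139], [0.963, -0.225, 0.146, 0.155], [0.009, 0.572, 0.82, 0.974], [0.0, 0.0, 0.0, 1.0]]}
side {'intrinsics': [[438.892, 0.0, 319.3], [0.0, 438.892, 198.877], [0.0, 0.0, 1.0]], 'cam_to_world': [[0.934, 0.203, -0.293, 0.223], [-0.356, 0.58, -0.733, -0.809], [0.022, 0.789, 0.614, 0.764], [0.0, 0.0, 0.0, 1.0]]}
wrist {'intrinsics': [[339.361, 0.0, 320.358], [0.0, 339.361, 196.747], [0.0, 0.0, 1.0]], 'mount': [[0.0, 0.306, -0.952, -0.132], [0.001, 0.952, 0.306, 0.084], [1.0, -0.001, 0.0, 0.0], [0.0, 0.0, 0.0, 1.0]]}
{'time': 0.1, 'qpos': array([ 9.68983351e-01,  3.42585051e-01,  1.52490869e+00,  2.87748125e-05,
        1.27537177e+00, -1.45971119e-01]), 'qvel': array([-0.00154546, -0.00108819, -0.00279115,  0.00069558, -0.00039012,
       -0.00144993]), 'joint_efforts': array([ 8.67357157e-04, -4.32004523e+01, -2.44694531e+01,  7.18300324e-02,
        5.26364765e-02, -1.55299637e-05]), 'tool_pos': array([0.23089282, 0.47114931, 0.25115419]), 'tool_rot': array([ 2.97400618,  1.56952317, -2.19423305]), 'contact_force': array([ 0.42701295, -0.72951989, -0.07101928]), 'torque': array([0.00019246, 0.00333749, 0.02129833]), 'opening': 0.09159333039101136} 0.025
```

View pics/scene0.png

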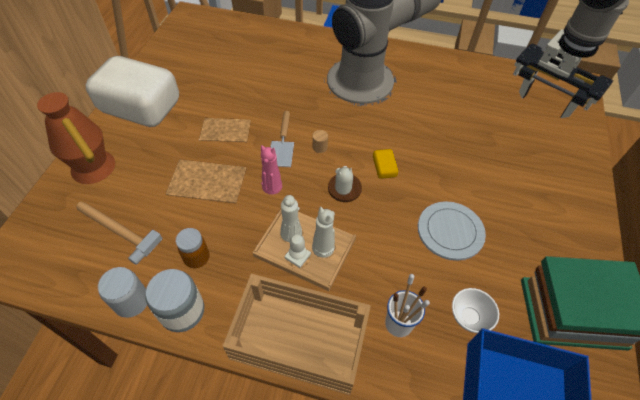

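View pics/side0.png

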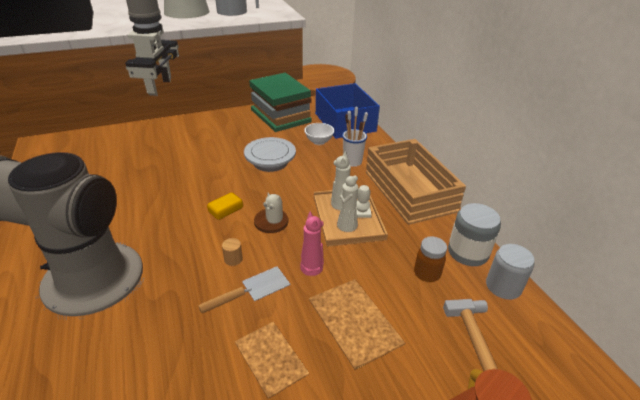

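The scene view shows: white cat at (324,235) and pink look-alike at (270,170). The robed cast is at (290,218), the bust at (297,250) and the owl at (344,182). The large mat is at (207,181) and a small look-alike at (225,130). The turntable candidate is at (452,230), with a white bowl at (475,310). The jar is amber at (192,247), with grey ones at (123,290) and (175,300). I'll check them in one close crop.

```bash
python3 - <<'E'
from h import *
a=cv2.imread('pics/scene0.png'); b=cv2.imread('pics/side0.png')
c1=cv2.resize(a[150:290,240:370],None,fx=4,fy=4,interpolation=cv2.INTER_CUBIC)[:560,:]
c2=cv2.resize(b[120:260,300:370],None,fx=4,fy=4,interpolation=cv2.INTER_CUBIC)
cv2.imwrite('pics/crop1.png',np.hstack([c1,c2]))
for n,im in(('scene',a),('side',b)):
    hsv=cv2.cvtColor(im,cv2.COLOR_BGR2HSV)
    print(n,'mat px hsv',hsv[181,207] if n=='scene' else hsv[320,355],'tt',hsv[230,452] if n=='scene' else hsv[150,270])
# rough positions
for nm,uv,z in [('mat','207,181',.006),('tt','452,229',.044),('owl foot','344,191',.012),('tray c','304,247',.015)]:
    print(nm,plane('scene',[float(t) for t in uv.split(',')],z).round(3))
for nm,uv,z in [('mat',(356,321),.006),('tt',(270,152),.044),('owl',(272,220),.012),('tray',(349,216),.015)]:
    print(nm,plane('side',uv,z).round(3))
E
```

```text
scene mat px hsv [ 15 132 181] tt [100  18 170]
side mat px hsv [ 15 156 180] tt [120   3 181]
mat [ 0.514 -0.305  0.006]
tt [0.511 0.334 0.044]
owl foot [0.45  0.055 0.012]
tray c [0.64  0.001 0.015]
mat [ 0.51  -0.316  0.006]
tt [0.507 0.319 0.044]
owl [0.433 0.045 0.012]
tray [ 0.628 -0.011  0.015]
```

View pics/crop1.png

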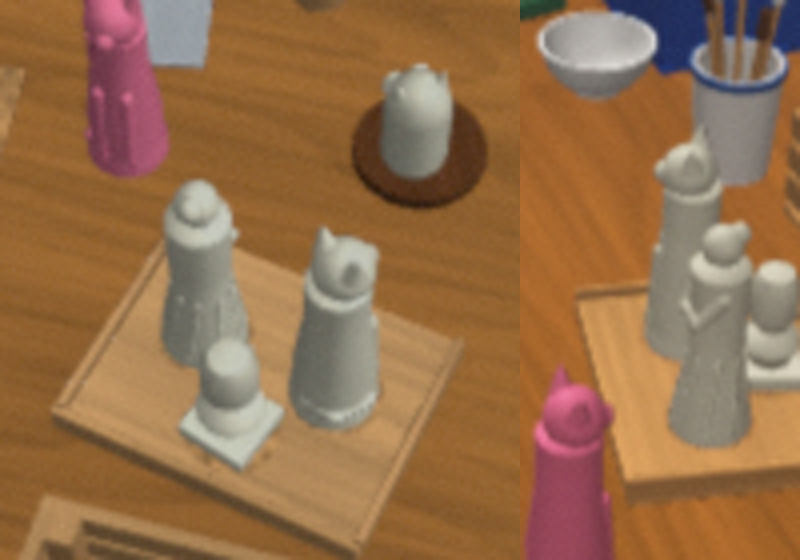

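The crop confirms it: the white cat is nearest the pot, the pink one is off the tray, and the bust sits behind the two casts. The bust's foot is turned with respect to the tray. Next I measure more carefully by masks and get ready for an overhead wrist look.

```bash
cat >> h.py <<'E'
def goal(p,jaw=None,s=None):
    """p: wanted GRASP point (6mm ahead of TCP), jaw: yaw of jaw axis (mod pi). tool straight down"""
    s=s or robot.observe(); T=T_of(s); Rm=T[:3,:3]
    cur=np.arctan2(Rm[1,2],Rm[0,2]); jaw=cur if jaw is None else jaw
    d=(jaw-cur+np.pi/2)%np.pi-np.pi/2
    z=np.array([np.cos(cur+d),np.sin(cur+d),0]); x=np.array([0,0,-1.]); W=np.c_[x,np.cross(z,x),z]
    tw=R.from_matrix(Rm.T@W).as_rotvec()
    tr=Rm.T@(np.array(p)-.006*x-T[:3,3])
    print('tr',tr.round(4),'tw',tw.round(3),'| rows lin',round(np.linalg.norm(tr)/.05,1),'rot',round(np.linalg.norm(tw)/.15,1),'jawnow',round(cur,3))
E
python3 - <<'E'
from h import *
s=robot.observe(); print(T_of(s).round(3)); 
for n in('scene','side'):
    im=cv2.imread(f'pics/{n}0.png'); hsv=cv2.cvtColor(im,cv2.COLOR_BGR2HSV)
    # mat: cork, quad
    x0,y0,x1,y1={'scene':(155,150,255,212),'side':(300,270,415,375)}[n]
    rects={'scene':[('mat',(155,150,255,212),.006)],'side':[('mat',(300,270,415,375),.006)]}[n]
    m=np.zeros(im.shape[:2],np.uint8); lab=im[...,2].astype(int)
    h=cv2.inRange(hsv,(10,80,125),(22,185,255)); m[y0:y1,x0:x1]=h[y0:y1,x0:x1]
    m=cv2.morphologyEx(m,cv2.MORPH_CLOSE,np.ones((9,9))); m=cv2.morphologyEx(m,cv2.MORPH_OPEN,np.ones((7,7)))
    c=max(cv2.findContours(m,0,2)[0],key=cv2.contourArea)
    pts=np.array([plane(n,p[0],.006)[:2] for p in c]).astype(np.float32); print(n,'mat',cv2.minAreaRect(pts))
    # turntable
    x0,y0,x1,y1={'scene':(405,190,500,270),'side':(235,130,305,178)}[n]
    m=np.zeros(im.shape[:2],np.uint8); h=(cv2.inRange(hsv,(0,0,110),(180,60,255))); m[y0:y1,x0:x1]=h[y0:y1,x0:x1]
    c=max(cv2.findContours(m,0,2)[0],key=cv2.contourArea); pts=np.array([plane(n,p[0],.044)[:2] for p in c]).astype(np.float32)
    print(n,'tt',cv2.minEnclosingCircle(pts),cv2.fitEllipse(pts))
E
```

```text
[[-0.001 -0.898  0.44   0.231]
 [-0.001  0.44   0.898  0.471]
 [-1.     0.    -0.001  0.251]
 [ 0.     0.     0.     1.   ]]
scene mat ((0.511614978313446, -0.32004696130752563), (0.20469322800636292, 0.2910691201686859), 15.977115631103516)
scene tt ((0.5116729140281677, 0.3319634199142456), 0.08155601471662521) ((0.5111046433448792, 0.33205336332321167), (0.15725067257881165, 0.15946266055107117), 114.41178131103516)
side mat ((0.5025824904441833, -0.28733038902282715), (0.13180558383464813, 0.24430721998214722), 8.427236557006836)
side tt ((0.5073686242103577, 0.32732003927230835), 0.08439440280199051) ((0.5071024298667908, 0.3283573389053345), (0.1570957601070404, 0.1627100557088852), 154.56773376464844)
```

```bash
python3 -c "
from h import *
goal([.60,.06,.34],0)"
```

```text
tr [-0.0946 -0.5124 -0.2068] tw [ 1.115e+00 -1.000e-03  0.000e+00] | rows lin 11.2 rot 7.4 jawnow 1.115
```

```bash
python3 -m creep '[{"translation":[-0.095,-0.512,-0.207],"twist":[1.115,0,0],"hand":70},{"translation":[-0.095,-0.512,-0.207],"twist":[1.115,0,0],"hand":70},{"translation":[-0.095,-0.512,-0.207],"twist":[1.115,0,0],"hand":70},{"translation":[-0.095,-0.512,-0.207],"twist":[1.115,0,0],"hand":70},{"translation":[-0.095,-0.512,-0.207],"twist":[1.115,0,0],"hand":70}]' 25; python3 -c "
from h import *
goal([.60,.06,.34],0)"
```

```text
time: 0.65
tool_pos: [0.3964, 0.2862, 0.2942]
tool_rot: [-2.486, 1.57, -2.127]
contact_force: [-0.3, 0.7, -0.2]
opening: 0.0646
tr [-0.0517 -0.2834  0.1111] tw [ 0.359 -0.001  0.001] | rows lin 6.2 rot 2.4 jawnow 0.359
```

```bash
python3 -m creep '[{"translation":[-0.052,-0.283,0.111],"twist":[0.359,0,0],"hand":70},{"translation":[-0.052,-0.283,0.111],"twist":[0.359,0,0],"hand":70},{"translation":[-0.052,-0.283,0.111],"twist":[0.359,0,0],"hand":70},{"translation":[-0.052,-0.283,0.111],"twist":[0.359,0,0],"hand":70},{"translation":[-0.052,-0.283,0.111],"twist":[0.359,0,0],"hand":70}]'; python3 -c "
from h import *
goal([.60,.06,.34],0)"
```

```text
time: 1.15
tool_pos: [0.561, 0.1027, 0.3363]
tool_rot: [-2.563, 1.57, -2.563]
contact_force: [0.0, 1.2, -0.4]
opening: 0.0645
tr [-0.0097 -0.0427  0.039 ] tw [-0.    -0.001  0.001] | rows lin 1.2 rot 0.0 jawnow -0.0
```

```bash
python3 -m creep '[{"translation":[-0.01,-0.043,0.039],"twist":[0,0,0],"hand":70},{"translation":[-0.01,-0.043,0.039],"twist":[0,0,0],"hand":70},{"translation":[-0.01,-0.043,0.039],"twist":[0,0,0],"hand":70},{"translation":[-0.01,-0.043,0.039],"twist":[0,0,0],"hand":70}]'; python3 -c "
from h import *
s,im=snap('wrist','w1'); print(s['tool_pos'],s['time'],s['qpos'])
np.save('w1.npy',np.r_[s['tool_pos'],s['tool_rot']])
import json"
```

```text
time: 1.55
tool_pos: [0.5993, 0.0605, 0.3457]
tool_rot: [3.136, 1.568, 3.136]
contact_force: [-0.3, -0.4, -0.1]
opening: 0.0642
[0.5993183  0.06050853 0.34568039] 1.55 [-2.65292970e-02  4.45192363e-01  1.11112494e+00 -5.16572205e-05
  1.58772101e+00 -2.66559224e-02]
```

View pics/w1.png

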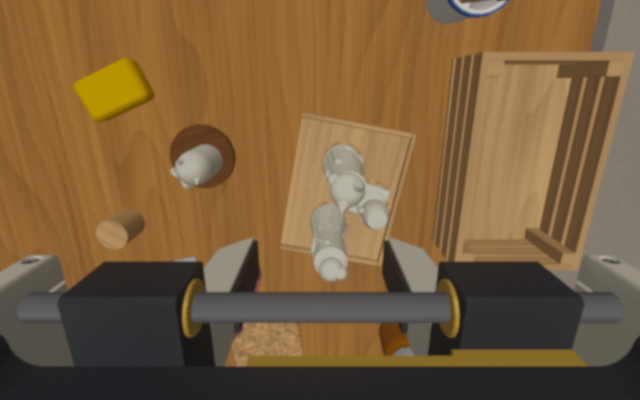

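The wrist view shows the tray at corners (303,114), (414,133), (381,264), (281,249). The cat's head is at (350,190), the robed head at (331,270), the bust at (375,205) and the owl at (200,165). I'll measure the tray and cast positions from all three views.

```bash
cat > m.py <<'E'
from h import *
w=np.load('w1.npy'); S={'tool_pos':w[:3],'tool_rot':w[3:]}
ims={'wrist':cv2.imread('pics/w1.png'),'scene':cv2.imread('pics/scene0.png'),'side':cv2.imread('pics/side0.png')}
def white(im): 
    h=cv2.cvtColor(im,cv2.COLOR_BGR2HSV); return cv2.inRange(h,(0,0,60),(180,50,255))
E
python3 - <<'E'
from m import *
im=ims['wrist']; z=.015
# tray corners refine by lines: tray colour mask
hsv=cv2.cvtColor(im,cv2.COLOR_BGR2HSV)
for p in [(310,150),(400,150),(300,235),(260,150),(430,150),(290,200)]: print(p,hsv[p[1],p[0]],end=' ')
print()
C=[(303,114),(414,133),(381,264),(281,249)]
for zz in (.015,.022):
  P=np.array([plane('wrist',c,zz,S)[:2] for c in C]); print(zz,P.round(3).tolist(),'sides',np.linalg.norm(P-np.roll(P,-1,0),axis=1).round(3))
# crop grid views
c=cv2.resize(im[100:290,270:430],None,fx=4,fy=4,interpolation=cv2.INTER_CUBIC)[:590]
m=white(im)[100:290,270:430]; print(cv2.connectedComponentsWithStats(m)[2])
h2=cv2.resize(ims['side'][145:255,305:395],None,fx=4,fy=4,interpolation=cv2.INTER_CUBIC)
cv2.imwrite('pics/crop2.png',c[:590])
E
```

```text
(310, 150) [ 17 114 172] (400, 150) [ 17 119 161] (300, 235) [ 17 115 175] (260, 150) [ 16 166 146] (430, 150) [ 16 165 144] (290, 200) [ 17 113 182] 
0.015 [[0.575, 0.111], [0.724, 0.086], [0.691, -0.113], [0.539, -0.088]] sides [0.152 0.201 0.154 0.202]
0.022 [[0.575, 0.111], [0.722, 0.087], [0.69, -0.109], [0.54, -0.084]] sides [0.149 0.198 0.152 0.199]
[[    0     0   160   190 23722]
 [   41    45    79   136  5338]
 [  119   139    41    51  1340]]
```

View pics/crop2.png

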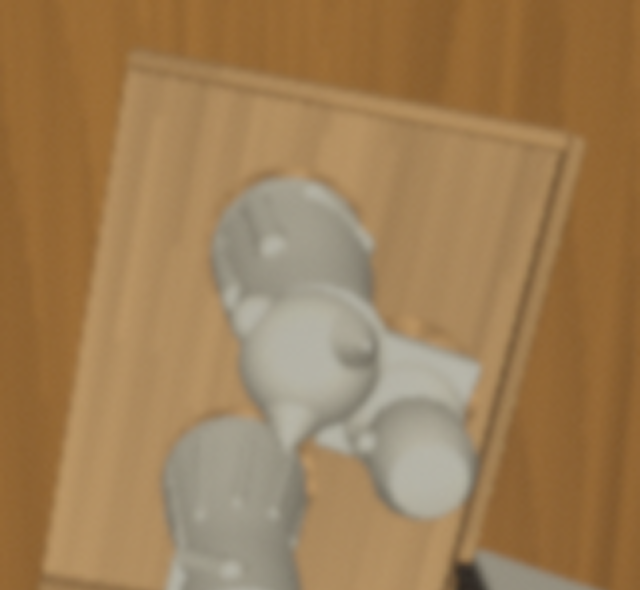

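```bash
python3 - <<'E'
from m import *
f=lambda u,v:(270+u/4,100+v/4)
cat=plane('wrist',f(292,255),.018,S); catt=plane('wrist',f(312,362),.015+.138,S)
rob=plane('wrist',f(235,495),.018,S); robt=plane('wrist',(331,270),.015+.143,S)
bh=plane('wrist',f(428,478),.015+.072,S); 
print('cat',cat.round(4),catt.round(4),'rob',rob.round(4),robt.round(4),'bust',bh.round(4))
out=[]
for n,(x0,y0,x1,y1) in {'scene':(245,185,345,285),'side':(310,145,410,245)}.items():
    k=4; c=cv2.resize(ims[n][y0:y1,x0:x1],None,fx=k,fy=k,interpolation=cv2.INTER_CUBIC)
    for p,r,h,col in ((cat,.027,.16,(0,0,255)),(rob,.027,.153,(255,0,0)),(bh,.023,.085,(0,160,0))):
        p=p[:2]
        for z,rr in ((.015,r),(.015+.106,.019) if h>.1 else (.015+.061,.017)):
            q=np.array([(proj(n,np.r_[p+rr*np.array([np.cos(a),np.sin(a)]),z])-[x0,y0]+.5)*k for a in np.linspace(0,6.28,30)],int)
            cv2.polylines(c,[q],True,col,1)
    out.append(c)
cv2.imwrite('pics/chk.png',np.hstack(out))
E
```

```text
cat [0.6292 0.0439 0.018 ] [0.6262 0.0462 0.153 ] rob [ 0.6103 -0.0455  0.018 ] [ 0.61   -0.0407  0.158 ] bust [ 0.6684 -0.0111  0.087 ]
```

View pics/chk.png

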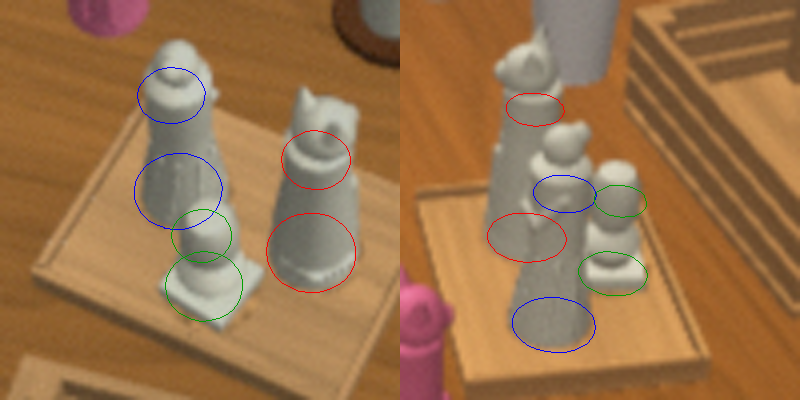

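Cat is at about (0.628,0.045), robed (0.610,-0.042), bust (0.668,-0.007). The cat–robed distance of 89 mm against 88, and the predicted back spot (0.668,-0.007), both agree. The tray's yaw is about -0.17. Next is the mat.

```bash
python3 -m creep '[{"translation":[0,-0.21,-0.09],"twist":[0,0,0],"hand":70},{"translation":[0,-0.21,-0.09],"twist":[0,0,0],"hand":70},{"translation":[0,-0.21,-0.09],"twist":[0,0,0],"hand":70},{"translation":[0,-0.21,-0.09],"twist":[0,0,0],"hand":70},{"translation":[0,-0.21,-0.09],"twist":[0,0,0],"hand":70}]'; python3 -c "
from h import *
s,im=snap('wrist','w2'); print(s['tool_pos'],s['time'])
np.save('w2.npy',np.r_[s['tool_pos'],s['tool_rot']])"
```

```text
time: 2.1
tool_pos: [0.5074, -0.1499, 0.3466]
tool_rot: [-2.767, 1.569, -2.766]
contact_force: [1.2, 0.8, -0.4]
opening: 0.0641
[ 0.50736375 -0.14992413  0.34659698] 2.1
```

View pics/w2.png

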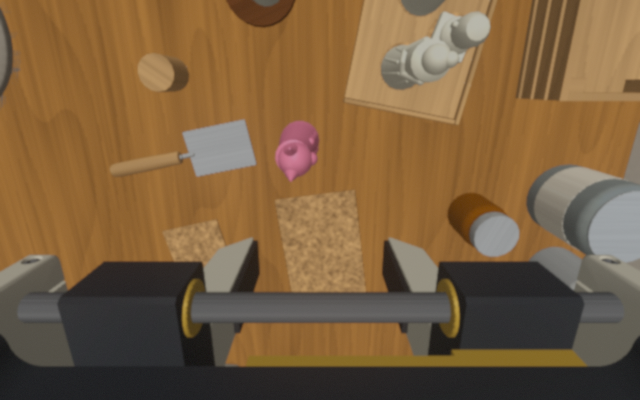

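Mat corners are at (276,199) and (354,191). The pink cat is at (299,135), its foot well inside the path between tray and mat. The amber jar is at (485,220).

```bash
python3 - <<'E'
from h import *
w=np.load('w2.npy'); S={'tool_pos':w[:3],'tool_rot':w[3:]}
P=lambda u,v,z=.006: plane('wrist',(u,v),z,S)[:2]
a,b,a2,b2=P(276,199),P(354,191),P(291,291),P(365,291)
print(a,b,np.linalg.norm(a-b),a2,b2)
ex=(b-a)/np.linalg.norm(b-a); print('yaw by front',np.arctan2(ex[1],ex[0]),'by sides',np.arctan2(-(a-a2)[0],(a-a2)[1]),np.arctan2(-(b-b2)[0],(b-b2)[1]))
yaw=np.mean([np.arctan2(ex[1],ex[0]),np.arctan2(-(a-a2)[0],(a-a2)[1]),np.arctan2(-(b-b2)[0],(b-b2)[1])])
ey=np.array([-np.sin(yaw),np.cos(yaw)]); c=(a+b)/2-.095*ey
print('mat c',c,'slots +y',c+.045*ey,'-y',c-.045*ey,yaw)
print('pink',P(299,137,.01),'jar lid',P(494,236,.09),'robed head',P(430,61,.155),'bust head', P(472,29,.095))
for n in('scene','side'): print(n,[proj(n,np.r_[c+i*.06*np.array([ey[1],-ey[0]])+j*.095*ey,.006]).round(0).tolist() for i,j in((1,1),(1,-1),(-1,-1),(-1,1))])
E
```

```text
[ 0.44109885 -0.22262236] [ 0.55518166 -0.20994875] 0.11478461961735639 [ 0.45932851 -0.3785666 ] [ 0.57838272 -0.37799463]
yaw by front 0.11063764481313507 by sides 0.11637041041247592 0.13719652222416084
mat c [ 0.50964509 -0.31058634] slots +y [ 0.50419543 -0.26591755] -y [ 0.51509475 -0.35525514] 0.12140152581659062
pink [ 0.47669228 -0.1314316 ] jar lid [ 0.7233821  -0.24245809] robed head [ 0.6036295 -0.0437708] bust head [ 0.66123387 -0.00914215]
scene [[235.0, 202.0], [164.0, 193.0], [179.0, 158.0], [246.0, 166.0]]
side [[356.0, 278.0], [406.0, 343.0], [354.0, 368.0], [309.0, 297.0]]
```

```bash
python3 -c "
from h import *
goal([.609,-.042,.20],-.17)"
```

```text
tr [0.14   0.1109 0.1027] tw [ 0.169 -0.003  0.003] | rows lin 4.1 rot 1.1 jawnow -0.001
```

```bash
python3 -m creep '[{"translation":[0.05,0.06,0.055],"twist":[0.169,0,0],"hand":75},{"translation":[0.08,0.111,0.103],"twist":[0.169,-0.003,0.003],"hand":75},{"translation":[0.12,0.111,0.103],"twist":[0.169,-0.003,0.003],"hand":75},{"translation":[0.14,0.111,0.103],"twist":[0.169,-0.003,0.003],"hand":75},{"translation":[0.14,0.111,0.103],"twist":[0.169,-0.003,0.003],"hand":75}]'; python3 -c "
from h import *
goal([.609,-.042,.127],-.17)"
```

```text
time: 2.65
tool_pos: [0.6073, -0.0374, 0.2007]
tool_rot: [3.008, 1.562, 2.843]
contact_force: [-0.2, 1.1, 0.1]
opening: 0.0688
tr [ 0.0677 -0.0044  0.003 ] tw [ 0.005 -0.009 -0.001] | rows lin 1.4 rot 0.1 jawnow -0.165
```

```bash
python3 -m creep '[{"translation":[0,-0.004,0.003],"twist":[0.005,-0.009,0],"hand":75},{"translation":[0.03,-0.004,0.003],"twist":[0.005,-0.009,0],"hand":75},{"translation":[0.06,-0.004,0.003],"twist":[0.005,-0.009,0],"hand":75},{"translation":[0.068,-0.004,0.003],"twist":[0.005,-0.009,0],"hand":75},{"translation":[0.068,-0.004,0.003],"twist":[0.005,-0.009,0],"hand":75}]'; python3 -c "
from h import *
goal([.609,-.042,.127],-.17)
s,im=snap('side','s1'); s,im2=snap('scene','c1')
cv2.imwrite('pics/g1.png',np.hstack([cv2.resize(a,None,fx=4,fy=4,interpolation=cv2.INTER_CUBIC) for a in (im[120:260,300:400],im2[150:290,240:340])]))"
```

```text
time: 3.15
tool_pos: [0.6089, -0.0421, 0.1337]
tool_rot: [1.236, 1.57, 1.065]
contact_force: [0.5, 1.0, -0.2]
opening: 0.0686
tr [0.0007 0.0002 0.0001] tw [-0.     0.    -0.001] | rows lin 0.0 rot 0.0 jawnow -0.17
```

View pics/g1.png

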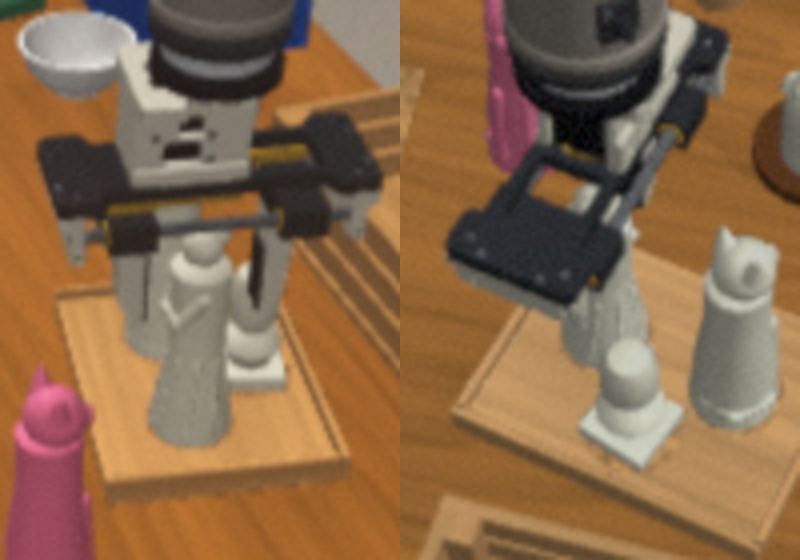

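Robed stands centred between the fingers. I close and lift.

```bash
python3 -m creep '[{"translation":[0,0,0],"twist":[0,0,0],"hand":30},{"translation":[0,0,0],"twist":[0,0,0],"hand":30},{"translation":[0,0,0],"twist":[0,0,0],"hand":30},{"translation":[0,0,0],"twist":[0,0,0],"hand":30},{"translation":[0,0,0],"twist":[0,0,0],"hand":30}]' 25;  python3 -m creep '[{"translation":[0,0,0],"twist":[0,0,0],"hand":30},{"translation":[0,0,0],"twist":[0,0,0],"hand":30},{"translation":[0,0,0],"twist":[0,0,0],"hand":30},{"translation":[-0.01,0,0],"twist":[0,0,0],"hand":30},{"translation":[-0.02,0,0],"twist":[0,0,0],"hand":30}]'; python3 -c "
from h import *
goal([.515,-.355,.24],.12)"
```

```text
time: 3.75
tool_pos: [0.6099, -0.0421, 0.1354]
tool_rot: [0.276, 1.567, 0.106]
contact_force: [-0.6, 0.5, 2.4]
opening: 0.0371
time: 4.25
tool_pos: [0.6095, -0.0421, 0.1554]
tool_rot: [0.469, 1.568, 0.299]
contact_force: [0.1, -0.3, -3.5]
opening: 0.0374
tr [-0.091  -0.3243 -0.04  ] tw [-0.29   0.002 -0.001] | rows lin 6.8 rot 1.9 jawnow -0.17
```

```bash
python3 -m creep '[{"translation":[-0.05,0,0],"twist":[0,0,0],"hand":30},{"translation":[-0.091,-0.02,0],"twist":[-0.05,0,0],"hand":30},{"translation":[-0.091,-0.06,-0.008],"twist":[-0.1,0,0],"hand":30},{"translation":[-0.091,-0.105,-0.013],"twist":[-0.2,0,0],"hand":30},{"translation":[-0.091,-0.15,-0.018],"twist":[-0.29,0,0],"hand":30}]';python3 -c "
from h import *
goal([.515,-.355,.24],.12)"
```

```text
time: 4.75
tool_pos: [0.5657, -0.188, 0.2476]
tool_rot: [-0.128, 1.567, -0.003]
contact_force: [0.4, -1.6, -2.9]
opening: 0.0369
tr [ 0.0014 -0.1594 -0.0711] tw [0.005 0.004 0.   ] | rows lin 3.5 rot 0.0 jawnow 0.125
```

```bash
python3 -m creep '[{"translation":[0,-0.045,-0.02],"twist":[0,0.004,0],"hand":30},{"translation":[0,-0.09,-0.04],"twist":[0,0.004,0],"hand":30},{"translation":[0,-0.13,-0.058],"twist":[0,0.004,0],"hand":30},{"translation":[0.001,-0.159,-0.071],"twist":[0,0.004,0],"hand":30},{"translation":[0.001,-0.159,-0.071],"twist":[0,0.004,0],"hand":30}]';python3 -c "
from h import *
goal([.515,-.355,.123],.12)"
```

```text
time: 5.25
tool_pos: [0.5131, -0.3589, 0.2465]
tool_rot: [-2.018, 1.568, -1.898]
contact_force: [-0.8, 0.6, -2.7]
opening: 0.0367
tr [0.1175 0.0038 0.0024] tw [-0.    -0.001  0.002] | rows lin 2.4 rot 0.0 jawnow 0.12
```

```bash
python3 -m creep '[{"translation":[0.04,0.004,0.002],"twist":[0,0,0],"hand":30},{"translation":[0.08,0.004,0.002],"twist":[0,0,0],"hand":30},{"translation":[0.108,0.004,0.002],"twist":[0,0,0],"hand":30},{"translation":[0.115,0.004,0.002],"twist":[0,0,0],"hand":30},{"translation":[0.1165,0.004,0.002],"twist":[0,0,0],"hand":30}]';python3 -m creep '[{"translation":[0.001,0,0],"twist":[0,0,0],"hand":30},{"translation":[0.002,0,0],"twist":[0,0,0],"hand":30},{"translation":[0.002,0,0],"twist":[0,0,0],"hand":30}]'
```

```text
time: 5.75
tool_pos: [0.5148, -0.3544, 0.13]
tool_rot: [-2.447, 1.569, -2.326]
contact_force: [-0.3, -0.4, -2.1]
opening: 0.0371
time: 6.05
tool_pos: [0.5153, -0.3547, 0.1293]
tool_rot: [-1.57, 1.568, -1.449]
contact_force: [-0.5, 0.1, -3.1]
opening: 0.0368
```

```bash
python3 -m creep '[{"translation":[0.002,0,0],"twist":[0,0,0],"hand":30},{"translation":[0.003,0,0],"twist":[0,0,0],"hand":30},{"translation":[0.003,0,0],"twist":[0,0,0],"hand":30}]'; python3 -m creep '[{"translation":[0.002,0,0],"twist":[0,0,0],"hand":30},{"translation":[0.002,0,0],"twist":[0,0,0],"hand":30}]'
```

```text
time: 6.35
tool_pos: [0.5155, -0.3549, 0.1267]
tool_rot: [-1.405, 1.567, -1.285]
contact_force: [-0.2, 0.2, -1.3]
opening: 0.0369
time: 6.55
tool_pos: [0.5157, -0.3559, 0.1265]
tool_rot: [-1.29, 1.564, -1.169]
contact_force: [-2.1, -0.3, 6.5]
opening: 0.0369
```

```bash
python3 -m creep '[{"translation":[-0.001,0,0],"twist":[0,0,0],"hand":55},{"translation":[-0.001,0,0],"twist":[0,0,0],"hand":75},{"translation":[-0.001,0,0],"twist":[0,0,0],"hand":75},{"translation":[-0.001,0,0],"twist":[0,0,0],"hand":75},{"translation":[-0.02,0,0],"twist":[0,0,0],"hand":75}]'; python3 -m creep '[{"translation":[-0.05,0,0],"twist":[0,0,0],"hand":75},{"translation":[-0.09,0,0],"twist":[0,0,0],"hand":75},{"translation":[-0.09,0,0],"twist":[0,0,0],"hand":75}]'; python3 -c "
from h import *
goal([.627,.045,.21],-.17)"
```

```text
time: 7.05
tool_pos: [0.5145, -0.3547, 0.1439]
tool_rot: [-2.409, 1.568, -2.289]
contact_force: [0.4, -1.0, -0.2]
opening: 0.0681
time: 7.35
tool_pos: [0.5167, -0.3561, 0.2404]
tool_rot: [-1.073, 1.559, -0.953]
contact_force: [-0.2, -0.0, -0.3]
opening: 0.0692
tr [0.0213 0.3851 0.1576] tw [0.29  0.007 0.01 ] | rows lin 8.3 rot 1.9 jawnow 0.121
```

```bash
python3 -m creep '[{"translation":[0,0.05,0.02],"twist":[0.1,0.007,0.01],"hand":75},{"translation":[0,0.385,0.158],"twist":[0.29,0.007,0.01],"hand":75},{"translation":[0,0.385,0.158],"twist":[0.29,0.007,0.01],"hand":75},{"translation":[0,0.385,0.158],"twist":[0.29,0.007,0.01],"hand":75},{"translation":[0,0.385,0.158],"twist":[0.29,0.007,0.01],"hand":75}]'; python3 -c "
from h import *
goal([.627,.045,.21],-.17)"
```

```text
time: 7.85
tool_pos: [0.5826, -0.114, 0.2376]
tool_rot: [2.452, 1.57, 2.282]
contact_force: [0.2, -0.5, -0.5]
opening: 0.0689
tr [0.0217 0.1642 0.0169] tw [ 0.    -0.001 -0.001] | rows lin 3.3 rot 0.0 jawnow -0.17
```

```bash
python3 -m creep '[{"translation":[0,0.05,0.006],"twist":[0,0,0],"hand":75},{"translation":[0.005,0.1,0.01],"twist":[0,0,0],"hand":75},{"translation":[0.01,0.15,0.015],"twist":[0,0,0],"hand":75},{"translation":[0.022,0.164,0.017],"twist":[0,0,0],"hand":75},{"translation":[0.022,0.164,0.017],"twist":[0,0,0],"hand":75}]'; python3 -c "
from h import *
goal([.627,.045,.132],-.17)
s,im=snap('wrist','w3'); print(proj('wrist',[.627,.045,.132],s)); cv2.imwrite('pics/w3c.png',cv2.resize(im[150:400,190:450],None,fx=2,fy=2))"
```

```text
time: 8.35
tool_pos: [0.6262, 0.0475, 0.2129]
tool_rot: [3.068, 1.566, 2.902]
contact_force: [0.3, -1.6, 0.7]
opening: 0.0684
tr [ 0.0749 -0.0023  0.0015] tw [ 0.004 -0.005 -0.   ] | rows lin 1.5 rot 0.0 jawnow -0.166
[322.93484961 221.35104124]
```

View pics/w3c.png

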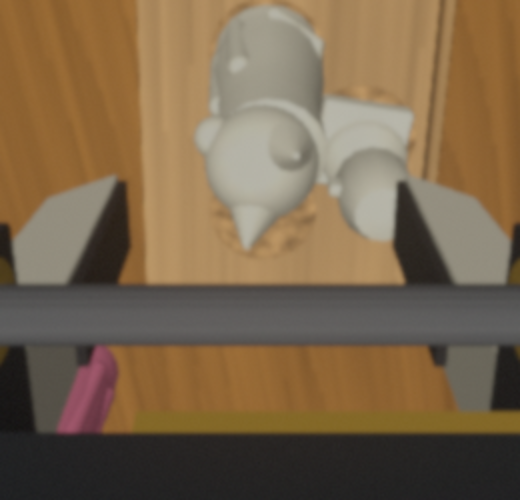

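Finger midpoint 262 and cat centre about 264 in the crop agree, so I descend and grip. I take the z value from the ear clearance: grasp 117 mm up.

```bash
python3 -m creep '[{"translation":[0,-0.002,0.002],"twist":[0.004,-0.005,0],"hand":75},{"translation":[0.03,-0.002,0.002],"twist":[0.004,-0.005,0],"hand":75},{"translation":[0.06,-0.002,0.002],"twist":[0.004,-0.005,0],"hand":75},{"translation":[0.073,-0.002,0.002],"twist":[0.004,-0.005,0],"hand":75},{"translation":[0.074,-0.002,0.002],"twist":[0.004,-0.005,0],"hand":75}]'; python3 -c "
from h import *
print(robot.observe()['tool_pos'])
s={'tool_pos':[.6262,.0475,.2129],'tool_rot':[3.068,1.566,2.902]}
ey=np.array([.17,.985]); print('rob disc',plane('wrist',(323,278.5),.015,s)[:2]+.029*ey,'catdisc',plane('wrist',(321,151.5),.015,s)[:2]-.029*ey, 'bustdisc',plane('wrist',(374,192.5),.015,s)[:2]-.029*ey)
print('cat head',plane('wrist',(321,231),.15,s))
"
python3 -m creep '[{"translation":[0,0,0],"twist":[0,0,0],"hand":30},{"translation":[0,0,0],"twist":[0,0,0],"hand":30},{"translation":[0,0,0],"twist":[0,0,0],"hand":30},{"translation":[0,0,0],"twist":[0,0,0],"hand":30},{"translation":[0,0,0],"twist":[0,0,0],"hand":30}]' 25; python3 -m creep '[{"translation":[0,0,0],"twist":[0,0,0],"hand":30},{"translation":[0,0,0],"twist":[0,0,0],"hand":30},{"translation":[0,0,0],"twist":[0,0,0],"hand":30}]'
```

```text
time: 8.9
tool_pos: [0.6268, 0.0416, 0.1384]
tool_rot: [-2.738, 1.568, -2.911]
contact_force: [0.0, 0.3, 0.4]
opening: 0.0687
[0.62681537 0.04158131 0.13835492]
rob disc [ 0.61333126 -0.04045064] catdisc [0.62451241 0.04271295] bustdisc [ 0.67082306 -0.0075345 ]
cat head [0.62589603 0.04601347 0.15      ]
time: 9.4
tool_pos: [0.6277, 0.0416, 0.1393]
tool_rot: [-0.854, 1.57, -1.027]
contact_force: [1.6, -0.0, 1.2]
opening: 0.0385
time: 9.7
tool_pos: [0.6276, 0.0416, 0.1394]
tool_rot: [-0.933, 1.57, -1.106]
contact_force: [-0.1, 0.7, 0.8]
opening: 0.0384
```

```bash
python3 -m creep '[{"translation":[-0.03,0,0],"twist":[0,0,0],"hand":30},{"translation":[-0.07,0,0],"twist":[0,0,0],"hand":30},{"translation":[-0.11,0,0],"twist":[0,0,0],"hand":30},{"translation":[-0.12,-0.03,0],"twist":[-0.05,0,0],"hand":30},{"translation":[-0.12,-0.07,-0.01],"twist":[-0.15,0,0],"hand":30}]'; python3 -c "
from h import *
goal([.504,-.266,.254],.12)"
```

```text
time: 10.2
tool_pos: [0.6069, -0.0249, 0.2615]
tool_rot: [-0.208, 1.566, -0.225]
contact_force: [-0.3, -0.3, -2.8]
opening: 0.038
tr [ 0.0012 -0.2429 -0.0986] tw [-0.138  0.005  0.001] | rows lin 5.2 rot 0.9 jawnow -0.018
```

```bash
python3 -m creep '[{"translation":[0,-0.04,-0.016],"twist":[-0.05,0.005,0],"hand":30},{"translation":[0,-0.085,-0.034],"twist":[-0.1,0.005,0],"hand":30},{"translation":[0,-0.13,-0.052],"twist":[-0.138,0.005,0],"hand":30},{"translation":[0,-0.175,-0.07],"twist":[-0.138,0.005,0],"hand":30},{"translation":[0,-0.215,-0.087],"twist":[-0.138,0.005,0],"hand":30}]'; python3 -c "
from h import *
goal([.504,-.266,.254],.12)"
```

```text
time: 10.7
tool_pos: [0.5146, -0.24, 0.2607]
tool_rot: [-2.632, 1.569, -2.512]
contact_force: [0.3, 0.3, -1.4]
opening: 0.0383
tr [ 0.0008 -0.0245 -0.0137] tw [ 0.    -0.001  0.001] | rows lin 0.6 rot 0.0 jawnow 0.12
```

```bash
python3 -m creep '[{"translation":[0.001,-0.0245,-0.0137],"twist":[0,0,0],"hand":30},{"translation":[0.02,-0.0245,-0.0137],"twist":[0,0,0],"hand":30},{"translation":[0.06,-0.0245,-0.0137],"twist":[0,0,0],"hand":30},{"translation":[0.1,-0.0245,-0.0137],"twist":[0,0,0],"hand":30},{"translation":[0.12,-0.0245,-0.0137],"twist":[0,0,0],"hand":30}]'; python3 -m creep '[{"translation":[0.004,0,0],"twist":[0,0,0],"hand":30},{"translation":[0.004,0,0],"twist":[0,0,0],"hand":30},{"translation":[0.004,0,0],"twist":[0,0,0],"hand":30}]'; python3 -c "
from h import *
goal([.504,-.266,.1244],.12)"
```

```text
time: 11.2
tool_pos: [0.5018, -0.2649, 0.1368]
tool_rot: [2.583, 1.564, 2.703]
contact_force: [-0.4, -0.0, -2.4]
opening: 0.0383
time: 11.5
tool_pos: [0.502, -0.2649, 0.1334]
tool_rot: [2.589, 1.564, 2.709]
contact_force: [-0.4, 0.7, -2.1]
opening: 0.0378
tr [ 0.003  -0.0013  0.0019] tw [-0.    -0.006 -0.004] | rows lin 0.1 rot 0.0 jawnow 0.12
```

```bash
python3 -m creep '[{"translation":[0.001,-0.001,0.002],"twist":[0,-0.006,-0.004],"hand":30},{"translation":[0.0025,-0.001,0.002],"twist":[0,-0.006,-0.004],"hand":30},{"translation":[0.003,-0.001,0.002],"twist":[0,-0.006,-0.004],"hand":30}]';  python3 -m creep '[{"translation":[0.001,0,0],"twist":[0,0,0],"hand":30},{"translation":[0.001,0,0],"twist":[0,0,0],"hand":30}]'
```

```text
time: 11.8
tool_pos: [0.5045, -0.266, 0.1312]
tool_rot: [-0.884, 1.569, -0.764]
contact_force: [-1.6, -0.0, 5.7]
opening: 0.0382
time: 12.0
tool_pos: [0.5046, -0.2663, 0.1313]
tool_rot: [-0.906, 1.567, -0.786]
contact_force: [-1.8, 0.0, 5.7]
opening: 0.0376
```

```bash
python3 -m creep '[{"translation":[-0.001,0,0],"twist":[0,0,0],"hand":55},{"translation":[-0.001,0,0],"twist":[0,0,0],"hand":75},{"translation":[-0.001,0,0],"twist":[0,0,0],"hand":75},{"translation":[-0.001,0,0],"twist":[0,0,0],"hand":75},{"translation":[-0.02,0,0],"twist":[0,0,0],"hand":75}]'; python3 -m creep '[{"translation":[-0.04,0,0],"twist":[0,0,0],"hand":75},{"translation":[-0.08,0,0],"twist":[0,0,0],"hand":75},{"translation":[-0.09,0.05,0.02],"twist":[0.1,0,0],"hand":75},{"translation":[-0.09,0.1,0.04],"twist":[0.2,0,0],"hand":75},{"translation":[-0.09,0.15,0.07],"twist":[0.29,0,0],"hand":75}]'; python3 -c "
from h import *
goal([.669,-.007,.2],-.17)"
```

```text
time: 12.5
tool_pos: [0.5033, -0.2654, 0.1491]
tool_rot: [2.653, 1.569, 2.773]
contact_force: [0.5, -0.1, 0.6]
opening: 0.0682
time: 13.0
tool_pos: [0.5486, -0.1223, 0.2399]
tool_rot: [2.823, 1.57, 2.647]
contact_force: [0.2, -1.1, -0.4]
opening: 0.0687
tr [0.0338 0.1345 0.0985] tw [-0.006 -0.001 -0.   ] | rows lin 3.4 rot 0.0 jawnow -0.176
```

```bash
python3 -m creep '[{"translation":[0.034,0.135,0.099],"twist":[0,0,0],"hand":75},{"translation":[0.034,0.135,0.099],"twist":[0,0,0],"hand":75},{"translation":[0.034,0.135,0.099],"twist":[0,0,0],"hand":75},{"translation":[0.034,0.135,0.099],"twist":[0,0,0],"hand":75},{"translation":[0.034,0.135,0.099],"twist":[0,0,0],"hand":75}]'; python3 - <<'E'
from h import *
goal([.669,-.007,.079],-.17)
s,im=snap('wrist','w4'); np.save('w4.npy',np.r_[s['tool_pos'],s['tool_rot']])
print(proj('wrist',[.669,-.007,.015],s),proj('wrist',[.669,-.007,.087],s))
cv2.imwrite('pics/w4c.png',np.vstack([cv2.resize(im[130:310,190:450],None,fx=2.5,fy=2.5,interpolation=2)]))
E
```

```text
time: 13.5
tool_pos: [0.6705, -0.0036, 0.2037]
tool_rot: [2.865, 1.568, 2.693]
contact_force: [-1.1, -0.0, 0.2]
opening: 0.069
tr [ 0.1187 -0.0037 -0.0006] tw [-0.002 -0.003 -0.001] | rows lin 2.4 rot 0.0 jawnow -0.172
[320.33124748 181.2143668 ] [319.89695244 205.58992617]
```

View pics/w4c.png

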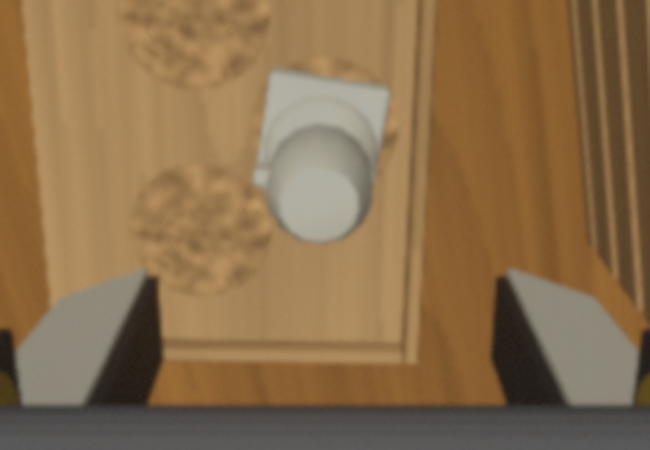

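```bash
python3 - <<'E'
from h import *
w=np.load('w4.npy'); s={'tool_pos':w[:3],'tool_rot':w[3:]}
f=lambda u,v,z: plane('wrist',(190+u/2.5-.3,130+v/2.5-.3),z,s)[:2].round(4)
a,b,c,d=f(131,229,.015),f(272,229,.015),f(201,163,.015),f(201,295,.015)
print('rob disc',(a+b)/2,(c+d)/2,np.linalg.norm(a-b),np.linalg.norm(c-d))
t=-.17; ex=np.array([np.cos(t),np.sin(t)]); ey=np.array([-ex[1],ex[0]]); rd=((a+b)/2+(c+d)/2)/2
print('-> cat disc',rd+.088*ey,'back',rd+.05*ex+.044*ey)
print('cat disc bottom edge-based',f(196,87,.015)+.029*ey, 'x',(f(122,15,.015)+f(270,15,.015))/2)
print('bust disc: right',f(397,130,.015)-.029*ex,'top',f(325,57,.015)-.029*ey)
print('bust head top',f(319,202,.1),f(319,190,.09),'foot top edge mid',f(331,79,.027)-.023*ey)
E
```

```text
rob disc [ 0.61155 -0.04005] [ 0.6112 -0.0407] 0.05752373423205413 0.05794238517700147
-> cat disc [0.62626305 0.04635646] back [ 0.66809826 -0.00546839]
cat disc bottom edge-based [0.62710629 0.04658196] x [0.62815 0.04495]
bust disc: right [ 0.66751804 -0.00719371] top [ 0.66829371 -0.00758196]
bust head top [ 0.6673 -0.006 ] [ 0.6672 -0.0057] foot top edge mid [ 0.67060881 -0.00796845]
```

Discs measure 57.5–58 mm as specified. The back spot is (0.668,-0.006), robed disc (0.611,-0.040), cat disc (0.627,0.046). I grip the bust.

```bash
python3 -m creep '[{"translation":[0.04,-0.0035,-0.0015],"twist":[0,-0.003,0],"hand":75},{"translation":[0.08,-0.0035,-0.0015],"twist":[0,-0.003,0],"hand":75},{"translation":[0.11,-0.0035,-0.0015],"twist":[0,-0.003,0],"hand":75},{"translation":[0.119,-0.0035,-0.0015],"twist":[0,-0.003,0],"hand":75},{"translation":[0.119,-0.0035,-0.0015],"twist":[0,-0.003,0],"hand":75}]'
python3 -m creep '[{"translation":[0,0,0],"twist":[0,0,0],"hand":30},{"translation":[0,0,0],"twist":[0,0,0],"hand":30},{"translation":[0,0,0],"twist":[0,0,0],"hand":30},{"translation":[0,0,0],"twist":[0,0,0],"hand":30},{"translation":[0,0,0],"twist":[0,0,0],"hand":25}]' 25; python3 -m creep '[{"translation":[0,0,0],"twist":[0,0,0],"hand":25},{"translation":[0,0,0],"twist":[0,0,0],"hand":25},{"translation":[-0.02,0,0],"twist":[0,0,0],"hand":25},{"translation":[-0.06,0,0],"twist":[0,0,0],"hand":25},{"translation":[-0.1,0,0],"twist":[0,0,0],"hand":25}]'; python3 -c "
from h import *
goal([.51,.33,.18],.6)"
```

```text
time: 14.05
tool_pos: [0.6665, -0.0093, 0.0849]
tool_rot: [-3.034, 1.569, 3.075]
contact_force: [-0.6, 0.8, -0.3]
opening: 0.0687
time: 14.55
tool_pos: [0.6667, -0.0093, 0.0854]
tool_rot: [-2.982, 1.57, 3.127]
contact_force: [1.5, -0.1, 2.0]
opening: 0.0335
time: 15.05
tool_pos: [0.666, -0.0091, 0.1851]
tool_rot: [-3.08, 1.566, 3.028]
contact_force: [1.1, -0.0, -1.7]
opening: 0.0328
tr [-0.      0.3069 -0.2124] tw [-0.774 -0.004 -0.001] | rows lin 7.5 rot 5.2 jawnow -0.174
```

```bash
python3 -m creep '[{"translation":[0,0.05,-0.03],"twist":[-0.1,-0.004,0],"hand":25},{"translation":[0,0.09,-0.06],"twist":[-0.25,-0.004,0],"hand":25},{"translation":[0,0.13,-0.085],"twist":[-0.4,-0.004,0],"hand":25},{"translation":[0,0.165,-0.112],"twist":[-0.55,-0.004,0],"hand":25},{"translation":[0,0.2,-0.138],"twist":[-0.7,-0.004,0],"hand":25}]'; python3 -c "
from h import *
goal([.511,.328,.15],.6)"
```

```text
time: 15.55
tool_pos: [0.5629, 0.2138, 0.1852]
tool_rot: [2.056, 1.568, 2.589]
contact_force: [0.4, -0.3, -2.7]
opening: 0.033
tr [0.0295 0.1247 0.0133] tw [-0.068 -0.001 -0.002] | rows lin 2.6 rot 0.5 jawnow 0.532
```

```bash
python3 -m creep '[{"translation":[0,0.04,0.004],"twist":[-0.068,0,0],"hand":25},{"translation":[0,0.08,0.008],"twist":[-0.068,0,0],"hand":25},{"translation":[0.01,0.115,0.013],"twist":[-0.068,0,0],"hand":25},{"translation":[0.029,0.125,0.013],"twist":[-0.068,0,0],"hand":25},{"translation":[0.029,0.125,0.013],"twist":[-0.068,0,0],"hand":25}]'; python3 - <<'E'
from h import *
goal([.511,.328,.1084],.6)
s,im=snap('wrist','w5'); np.save('w5.npy',np.r_[s['tool_pos'],s['tool_rot']])
b=snap('scene','c5')[1]; 
cv2.imwrite('pics/w5c.png',np.vstack([cv2.resize(im,(512,320)),cv2.resize(b[170:280,390:520],(325,275))@np.eye(3) if 0 else cv2.copyMakeBorder(cv2.resize(b[170:280,390:520],(325,275)),0,0,0,187,0)]))
E
```

```text
time: 16.05
tool_pos: [0.5079, 0.329, 0.1536]
tool_rot: [2.699, 1.563, -2.981]
contact_force: [-0.3, -0.6, -3.0]
opening: 0.0327
tr [ 0.0392 -0.0028  0.0023] tw [ 0.004 -0.007 -0.003] | rows lin 0.8 rot 0.1 jawnow 0.604
```

View pics/w5c.png

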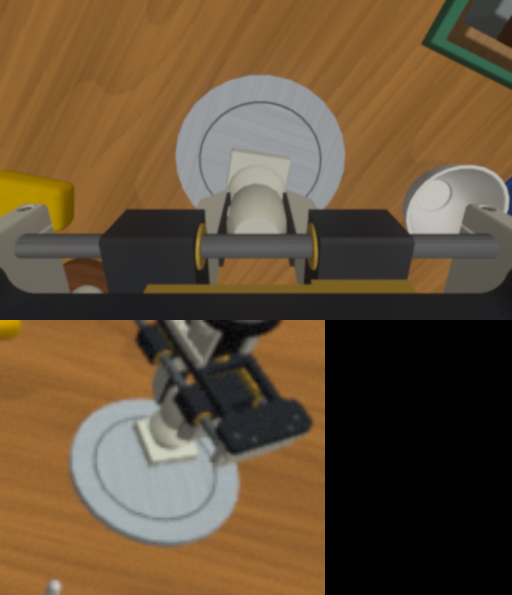

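```bash
python3 - <<'E'
from h import *
w=np.load('w5.npy'); s={'tool_pos':w[:3],'tool_rot':w[3:]}
im=cv2.imread('pics/w5.png'); hsv=cv2.cvtColor(im,cv2.COLOR_BGR2HSV)
m=cv2.inRange(hsv,(85,8,90),(130,80,255)); m[262:]=0; m[:,:200]=0; m[:,450:]=0
c=max(cv2.findContours(m,0,cv2.CHAIN_APPROX_NONE)[0],key=cv2.contourArea)[:,0]
c=c[(c[:,1]<235)]; hull=cv2.convexHull(c)[:,0]
P=np.array([plane('wrist',p,.044,s)[:2] for p in c if (cv2.pointPolygonTest(hull.astype(np.float32),(float(p[0]),float(p[1])),True)<1.5 and p[1]<230)])
A=np.c_[2*P,np.ones(len(P))]; x=np.linalg.lstsq(A,(P**2).sum(1),rcond=None)[0]; print(x[:2],np.sqrt(x[2]+x[:2]@x[:2]),len(P))
E
```

```text
[0.50894747 0.33172275] 0.07701896140332296 365
```

```bash
python3 -m creep '[{"translation":[0.015,-0.002,0.003],"twist":[0.004,-0.007,-0.003],"hand":25},{"translation":[0.03,-0.002,0.003],"twist":[0.004,-0.007,-0.003],"hand":25},{"translation":[0.036,-0.002,0.003],"twist":[0.004,-0.007,-0.003],"hand":25},{"translation":[0.037,-0.002,0.003],"twist":[0.004,-0.007,-0.003],"hand":25},{"translation":[0.037,-0.002,0.003],"twist":[0.004,-0.007,-0.003],"hand":25}]';  python3 -m creep '[{"translation":[0.001,0,0],"twist":[0,0,0],"hand":25},{"translation":[0.002,0,0],"twist":[0,0,0],"hand":25},{"translation":[0.002,0,0],"twist":[0,0,0],"hand":25}]'
```

```text
time: 16.65
tool_pos: [0.5147, 0.3274, 0.12]
tool_rot: [-0.215, 1.565, 0.382]
contact_force: [-0.0, 0.9, -2.3]
opening: 0.0333
time: 16.95
tool_pos: [0.5149, 0.3274, 0.1183]
tool_rot: [-0.21, 1.565, 0.386]
contact_force: [0.1, 1.2, -1.9]
opening: 0.0332
```

```bash
python3 -c "
from h import *
goal([.511,.329,.109],.6)"
```

```text
tr [ 0.0033  0.0035 -0.0023] tw [-0.004  0.006  0.001] | rows lin 0.1 rot 0.0 jawnow 0.596
```

```bash
python3 -m creep '[{"translation":[0,0.0035,-0.0023],"twist":[-0.004,0.006,0.001],"hand":25},{"translation":[0.002,0.0035,-0.0023],"twist":[-0.004,0.006,0.001],"hand":25},{"translation":[0.0033,0.0035,-0.0023],"twist":[-0.004,0.006,0.001],"hand":25},{"translation":[0.0033,0.0035,-0.0023],"twist":[-0.004,0.006,0.001],"hand":25}]';  python3 -m creep '[{"translation":[0.001,0,0],"twist":[0,0,0],"hand":25},{"translation":[0.0015,0,0],"twist":[0,0,0],"hand":25}]'
```

```text
time: 17.35
tool_pos: [0.5108, 0.329, 0.1146]
tool_rot: [-2.622, 1.57, -2.022]
contact_force: [0.2, 0.2, -2.3]
opening: 0.033
time: 17.55
tool_pos: [0.5112, 0.3289, 0.1144]
tool_rot: [-1.06, 1.57, -0.46]
contact_force: [-2.5, -2.0, 9.7]
opening: 0.0333
```

Contact came at TCP 0.1144, as predicted. I release, rise, and work out the owl position from earlier images.

```bash
python3 -m creep '[{"translation":[-0.001,0,0],"twist":[0,0,0],"hand":55},{"translation":[-0.001,0,0],"twist":[0,0,0],"hand":80},{"translation":[-0.001,0,0],"twist":[0,0,0],"hand":80},{"translation":[-0.001,0,0],"twist":[0,0,0],"hand":80},{"translation":[-0.02,0,0],"twist":[0,0,0],"hand":80}]'; python3 -m creep '[{"translation":[-0.04,0,0],"twist":[0,0,0],"hand":80},{"translation":[-0.09,0,0],"twist":[0,0,0],"hand":80},{"translation":[-0.1,0,0],"twist":[0,0,0],"hand":80}]'; python3 - <<'E'
from m import *
im=ims['wrist']; m=white(im); m2=np.zeros_like(m); m2[130:200,165:230]=m[130:200,165:230]
hsv=cv2.cvtColor(im,cv2.COLOR_BGR2HSV)
d=cv2.inRange(hsv,(0,60,20),(14,255,95)); d[:, :160]=0; d[:,245:]=0; d[:115]=0; d[200:]=0
c=max(cv2.findContours(d|m2,0,2)[0],key=cv2.contourArea); P=np.array([plane('wrist',p[0],.012,S)[:2] for p in c],np.float32)
print('disc',cv2.minEnclosingCircle(P))
print('owl top',plane('wrist',(196,168),.012+.06,S))
n='scene'; im=ims[n]; m=white(im)[155:200,325:362]; ys,xs=np.nonzero(m); print('owl scene px',xs.min()+325,xs.max()+325,ys.min()+155,ys.max()+155)
goal([.445,.05,.22],.1)
E
```

```text
time: 18.05
tool_pos: [0.5097, 0.3282, 0.132]
tool_rot: [3.13, 1.566, -2.553]
contact_force: [0.6, -0.4, -1.0]
opening: 0.0685
time: 18.35
tool_pos: [0.5122, 0.3296, 0.2381]
tool_rot: [-0.267, 1.565, 0.333]
contact_force: [0.5, 1.1, -0.4]
opening: 0.0733
disc ((0.4237126111984253, 0.041421156376600266), 0.037368882447481155)
owl top [0.44614378 0.05037867 0.072     ]
owl scene px 336 352 166 193
tr [ 0.0113 -0.1927 -0.2135] tw [0.5   0.005 0.   ] | rows lin 5.8 rot 3.3 jawnow 0.6
```

```bash
python3 -m creep '[{"translation":[0,-0.193,-0.214],"twist":[0.5,0.005,0],"hand":80},{"translation":[0,-0.193,-0.214],"twist":[0.5,0.005,0],"hand":80},{"translation":[0,-0.193,-0.214],"twist":[0.5,0.005,0],"hand":80},{"translation":[0,-0.193,-0.214],"twist":[0.5,0.005,0],"hand":80},{"translation":[0,-0.193,-0.214],"twist":[0.5,0.005,0],"hand":80}]'; python3 -c "
from h import *
goal([.445,.05,.2],.1)"
```

```text
time: 18.85
tool_pos: [0.4521, 0.0836, 0.2364]
tool_rot: [-0.268, 1.57, -0.168]
contact_force: [0.6, -0.7, 0.2]
opening: 0.073
tr [ 0.0304 -0.0327 -0.0104] tw [-0.001  0.001  0.   ] | rows lin 0.9 rot 0.0 jawnow 0.099
```

```bash
python3 -m creep '[{"translation":[0.03,-0.033,-0.0104],"twist":[0,0,0],"hand":80},{"translation":[0.03,-0.033,-0.0104],"twist":[0,0,0],"hand":80},{"translation":[0.03,-0.033,-0.0104],"twist":[0,0,0],"hand":80}]'; python3 - <<'E'
from h import *
s,im=snap('wrist','w6'); np.save('w6.npy',np.r_[s['tool_pos'],s['tool_rot']])
print(s['tool_pos']); b=snap('scene','c6')[1]
c=cv2.resize(im[130:310,190:450],None,fx=2.5,fy=2.5,interpolation=2)
cv2.imwrite('pics/w6c.png',c)
E
```

```text
time: 19.15
tool_pos: [0.4448, 0.0491, 0.2061]
tool_rot: [2.434, 1.57, 2.531]
contact_force: [0.7, 0.1, 0.1]
opening: 0.0735
[0.44481271 0.04912884 0.20605452]
```

View pics/w6c.png

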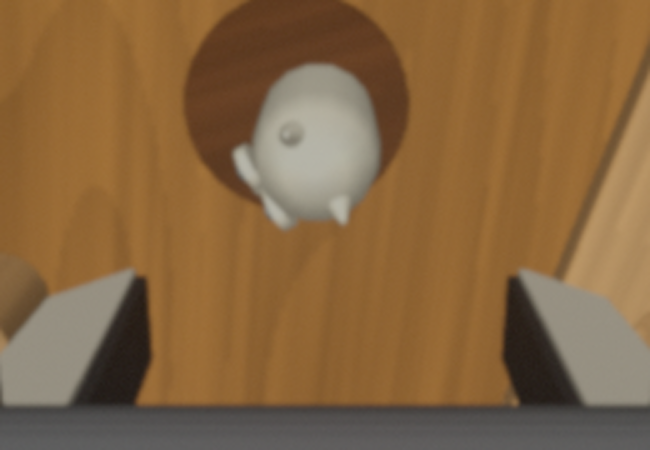

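```bash
python3 - <<'E'
from h import *
w=np.load('w6.npy'); s={'tool_pos':w[:3],'tool_rot':w[3:]}
f=lambda u,v,z: plane('wrist',(190+u/2.5-.3,130+v/2.5-.3),z,s)[:2].round(4)
ey=np.array([-np.sin(.1),np.cos(.1)])
print('disc',(f(183,102,.012)+f(409,102,.012))/2,np.linalg.norm(f(183,102,.012)-f(409,102,.012)))
print('owl base',f(320,63,.016)-.022*ey,'sides',(f(252,145,.05)+f(381,145,.05))/2,np.linalg.norm(f(252,145,.05)-f(381,145,.05)),'crown',f(318,160,.086))
E
```

```text
disc [0.43185 0.0538 ] 0.08913545871312942
owl base [0.44189634 0.04910991] sides [0.441   0.04815] 0.04562247253273325 crown [0.4414 0.0539]
```

```bash
python3 -c "
from h import *
goal([.441,.050,.052],.1)"
```

```text
tr [ 0.1488  0.0002 -0.005 ] tw [-0.     0.002 -0.   ] | rows lin 3.0 rot 0.0 jawnow 0.1
```

```bash
python3 -m creep '[{"translation":[0.04,0,-0.005],"twist":[0,0,0],"hand":80},{"translation":[0.08,0,-0.005],"twist":[0,0,0],"hand":80},{"translation":[0.12,0,-0.005],"twist":[0,0,0],"hand":80},{"translation":[0.145,0,-0.005],"twist":[0,0,0],"hand":80},{"translation":[0.148,0,-0.005],"twist":[0,0,0],"hand":80}]'
python3 -m creep '[{"translation":[0,0,0],"twist":[0,0,0],"hand":38},{"translation":[0,0,0],"twist":[0,0,0],"hand":38},{"translation":[0,0,0],"twist":[0,0,0],"hand":38},{"translation":[0,0,0],"twist":[0,0,0],"hand":38},{"translation":[0,0,0],"twist":[0,0,0],"hand":35}]' 25; python3 -m creep '[{"translation":[0,0,0],"twist":[0,0,0],"hand":35},{"translation":[0,0,0],"twist":[0,0,0],"hand":35}]'
```

```text
time: 19.75
tool_pos: [0.4399, 0.0511, 0.0567]
tool_rot: [2.834, 1.568, 2.936]
contact_force: [1.4, 0.6, 0.3]
opening: 0.0736
time: 20.25
tool_pos: [0.4407, 0.0511, 0.0577]
tool_rot: [2.101, 1.57, 2.203]
contact_force: [-0.5, 0.7, 5.9]
opening: 0.0432
time: 20.45
tool_pos: [0.4406, 0.051, 0.0578]
tool_rot: [2.219, 1.57, 2.321]
contact_force: [0.4, -0.3, -1.1]
opening: 0.0432
```

```bash
python3 -m creep '[{"translation":[-0.03,0,0],"twist":[0,0,0],"hand":35},{"translation":[-0.07,0,0],"twist":[0,0,0],"hand":35},{"translation":[-0.09,-0.008,0.03],"twist":[0.05,0,0],"hand":35},{"translation":[-0.09,-0.02,0.07],"twist":[0.15,0,0],"hand":35},{"translation":[-0.09,-0.035,0.11],"twist":[0.27,0,0],"hand":35}]'; python3 -c "
from h import *
goal([.668,-.0055,.12],-.17)"
```

```text
time: 20.95
tool_pos: [0.5549, 0.0273, 0.1487]
tool_rot: [0.656, 1.57, 0.484]
contact_force: [0.4, 0.6, -2.3]
opening: 0.0435
tr [ 0.0228 -0.0129  0.1171] tw [-0.002  0.001 -0.001] | rows lin 2.4 rot 0.0 jawnow -0.172
```

```bash
python3 -m creep '[{"translation":[0,-0.004,0.04],"twist":[0,0,0],"hand":35},{"translation":[0,-0.009,0.08],"twist":[0,0,0],"hand":35},{"translation":[0,-0.013,0.112],"twist":[0,0,0],"hand":35},{"translation":[0.01,-0.013,0.117],"twist":[0,0,0],"hand":35},{"translation":[0.023,-0.013,0.117],"twist":[0,0,0],"hand":35}]'; python3 -m creep '[{"translation":[0,0,0],"twist":[0,0,0],"hand":35}]'; python3 -c "
from h import *
goal([.668,-.0055,.057],-.17)"
```

```text
time: 21.45
tool_pos: [0.6679, -0.0058, 0.1243]
tool_rot: [1.724, 1.57, 1.551]
contact_force: [-1.0, 0.1, -1.2]
opening: 0.0432
time: 21.55
tool_pos: [0.6651, -0.0052, 0.1208]
tool_rot: [3.084, 1.564, 2.912]
contact_force: [-0.0, -0.3, -1.8]
opening: 0.043
tr [0.0578 0.0002 0.0033] tw [-0.003 -0.007 -0.   ] | rows lin 1.2 rot 0.1 jawnow -0.173
```

```bash
python3 -m creep '[{"translation":[0.02,0,0.002],"twist":[0,-0.003,0],"hand":35},{"translation":[0.04,0,0.003],"twist":[0,-0.003,0],"hand":35},{"translation":[0.052,0,0.003],"twist":[0,-0.005,0],"hand":35},{"translation":[0.053,0,0.003],"twist":[0,-0.005,0],"hand":35},{"translation":[0.053,0,0.003],"twist":[0,-0.005,0],"hand":35}]'; python3 -c "
from h import *
goal([.668,-.0055,.0545],-.17)"
```

```text
time: 22.05
tool_pos: [0.6675, -0.0054, 0.0683]
tool_rot: [2.959, 1.569, 2.787]
contact_force: [0.8, -0.6, -1.7]
opening: 0.0432
tr [ 0.0078 -0.      0.0005] tw [-0.002 -0.002 -0.   ] | rows lin 0.2 rot 0.0 jawnow -0.172
```

```bash
python3 -m creep '[{"translation":[0.004,0,0.0005],"twist":[0,-0.002,0],"hand":35},{"translation":[0.006,0,0.0005],"twist":[0,-0.002,0],"hand":35},{"translation":[0.0075,0,0.0005],"twist":[0,-0.002,0],"hand":35},{"translation":[0.0078,0,0.0005],"twist":[0,-0.002,0],"hand":35}]'; python3 -m creep '[{"translation":[0.001,0,0],"twist":[0,0,0],"hand":35},{"translation":[0.001,0,0],"twist":[0,0,0],"hand":35}]'
```

```text
time: 22.45
tool_pos: [0.6681, -0.0055, 0.0608]
tool_rot: [1.44, 1.57, 1.267]
contact_force: [-1.9, 0.4, 0.5]
opening: 0.0432
time: 22.65
tool_pos: [0.6681, -0.0055, 0.0608]
tool_rot: [0.788, 1.57, 0.616]
contact_force: [-3.1, 0.1, 4.9]
opening: 0.0433
```

```bash
python3 -m creep '[{"translation":[-0.001,0,0],"twist":[0,0,0],"hand":60},{"translation":[-0.001,0,0],"twist":[0,0,0],"hand":80},{"translation":[-0.001,0,0],"twist":[0,0,0],"hand":80},{"translation":[-0.001,0,0],"twist":[0,0,0],"hand":80},{"translation":[-0.02,0,0],"twist":[0,0,0],"hand":80}]'; python3 -m creep '[{"translation":[-0.05,0,0],"twist":[0,0,0],"hand":80},{"translation":[-0.1,0,0],"twist":[0,0,0],"hand":80},{"translation":[-0.14,0,0],"twist":[0,0,0],"hand":80},{"translation":[-0.16,0,0],"twist":[0,0,0],"hand":80},{"translation":[-0.16,0,0],"twist":[0,0,0],"hand":80}]'; python3 - <<'E'
from h import *
s,im=snap('wrist','w7'); np.save('w7.npy',np.r_[s['tool_pos'],s['tool_rot']])
print(s['tool_pos'])
c=cv2.resize(im[130:310,190:450],None,fx=2,fy=2,interpolation=2)
b=snap('scene','c7')[1]; c2=cv2.resize(b[145:215,150:280],(520,280),interpolation=2)
cv2.imwrite('pics/w7c.png',np.vstack([c[:310],c2]))
goal([.5045,-.266,.23],.12)
E
```

```text
time: 23.15
tool_pos: [0.6663, -0.0053, 0.0781]
tool_rot: [3.117, 1.566, 2.945]
contact_force: [0.4, 0.5, -0.1]
opening: 0.0731
time: 23.65
tool_pos: [0.6687, -0.0057, 0.2423]
tool_rot: [0.206, 1.568, 0.034]
contact_force: [-0.5, 0.7, -0.3]
opening: 0.0736
[ 0.66867129 -0.00565472  0.24229896]
tr [ 0.002  -0.2845 -0.1154] tw [-0.292 -0.006 -0.001] | rows lin 6.1 rot 1.9 jawnow -0.172
```

View pics/w7c.png

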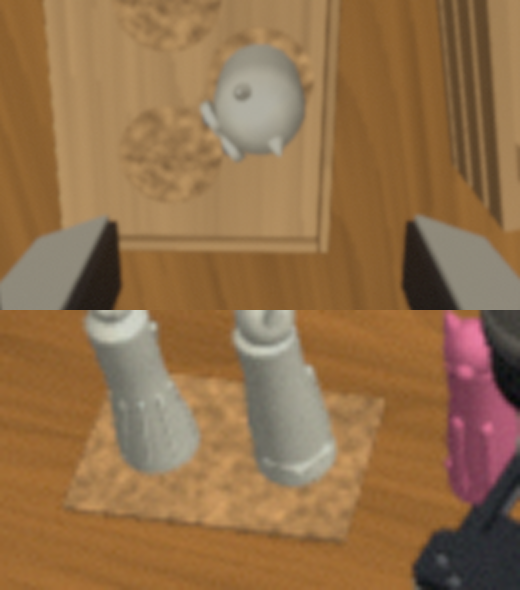

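The owl sits centred on the back disc, and both casts stand upright on the mat. Cat next.

```bash
python3 -m creep '[{"translation":[0,-0.285,-0.115],"twist":[-0.29,-0.006,0],"hand":75},{"translation":[0,-0.285,-0.115],"twist":[-0.29,-0.006,0],"hand":75},{"translation":[0,-0.285,-0.115],"twist":[-0.29,-0.006,0],"hand":75},{"translation":[0,-0.285,-0.115],"twist":[-0.29,-0.006,0],"hand":75},{"translation":[0,-0.285,-0.115],"twist":[-0.29,-0.006,0],"hand":75}]'; python3 -c "
from h import *
goal([.5045,-.266,.225],.12)"
```

```text
time: 24.25
tool_pos: [0.5332, -0.2185, 0.2357]
tool_rot: [2.309, 1.566, 2.427]
contact_force: [-0.3, -0.4, 0.6]
opening: 0.0688
tr [ 0.0047 -0.0438 -0.034 ] tw [-0.002 -0.003 -0.003] | rows lin 1.1 rot 0.0 jawnow 0.118
```

```bash
python3 -m creep '[{"translation":[0.003,-0.044,-0.034],"twist":[0,-0.003,-0.003],"hand":75},{"translation":[0.005,-0.044,-0.034],"twist":[0,-0.003,-0.003],"hand":75},{"translation":[0.005,-0.044,-0.034],"twist":[0,-0.003,-0.003],"hand":75},{"translation":[0.005,-0.044,-0.034],"twist":[0,-0.003,-0.003],"hand":75}]'; python3 -c "
from h import *
goal([.5046,-.2663,.1253],.12)"
```

```text
time: 24.65
tool_pos: [0.5047, -0.2652, 0.2295]
tool_rot: [2.065, 1.568, 2.184]
contact_force: [0.5, 0.1, -0.8]
opening: 0.069
tr [ 0.0982 -0.0013 -0.0001] tw [-0.002 -0.001 -0.002] | rows lin 2.0 rot 0.0 jawnow 0.118
```

```bash
python3 -m creep '[{"translation":[0.03,-0.0013,0],"twist":[0,0,0],"hand":75},{"translation":[0.06,-0.0013,0],"twist":[0,0,0],"hand":75},{"translation":[0.09,-0.0013,0],"twist":[0,0,0],"hand":75},{"translation":[0.098,-0.0013,0],"twist":[0,0,0],"hand":75},{"translation":[0.098,-0.0013,0],"twist":[0,0,0],"hand":75}]'; python3 -m creep '[{"translation":[0,0,0],"twist":[0,0,0],"hand":30},{"translation":[0,0,0],"twist":[0,0,0],"hand":30},{"translation":[0,0,0],"twist":[0,0,0],"hand":30},{"translation":[0,0,0],"twist":[0,0,0],"hand":30},{"translation":[0,0,0],"twist":[0,0,0],"hand":30}]' 25; python3 -m creep '[{"translation":[0,0,0],"twist":[0,0,0],"hand":30},{"translation":[0,0,0],"twist":[0,0,0],"hand":30},{"translation":[-0.03,0,0],"twist":[0,0,0],"hand":30},{"translation":[-0.07,0,0],"twist":[0,0,0],"hand":30},{"translation":[-0.11,0,0],"twist":[0,0,0],"hand":30}]'; python3 -c "
from h import *
goal([.6277,.0416,.25],-.17)"
```

```text
time: 25.15
tool_pos: [0.505, -0.2647, 0.1304]
tool_rot: [2.209, 1.565, 2.329]
contact_force: [0.5, 0.0, 0.4]
opening: 0.0691
time: 25.65
tool_pos: [0.5053, -0.265, 0.1312]
tool_rot: [2.09, 1.567, 2.21]
contact_force: [0.6, -0.2, 2.5]
opening: 0.0378
time: 26.15
tool_pos: [0.505, -0.265, 0.2415]
tool_rot: [2.225, 1.564, 2.345]
contact_force: [1.0, -0.4, -3.3]
opening: 0.0379
tr [-0.0136  0.2899  0.1584] tw [ 0.29  -0.005 -0.004] | rows lin 6.6 rot 1.9 jawnow 0.12
```

```bash
python3 -m creep '[{"translation":[-0.014,0.035,0.015],"twist":[0.03,0,0],"hand":30},{"translation":[-0.014,0.075,0.04],"twist":[0.08,0,0],"hand":30},{"translation":[-0.014,0.115,0.063],"twist":[0.16,0,0],"hand":30},{"translation":[-0.014,0.16,0.088],"twist":[0.24,0,0],"hand":30},{"translation":[-0.014,0.2,0.11],"twist":[0.29,-0.005,-0.004],"hand":30}]'; python3 -c "
from h import *
goal([.6277,.043,.25],-.17)"
```

```text
time: 26.65
tool_pos: [0.5906, -0.0516, 0.2555]
tool_rot: [2.421, 1.57, 2.247]
contact_force: [1.9, -0.5, -2.7]
opening: 0.0381
tr [-0.0004  0.0995  0.0202] tw [-0.004 -0.001 -0.001] | rows lin 2.0 rot 0.0 jawnow -0.174
```

```bash
python3 -m creep '[{"translation":[0,0.04,0.008],"twist":[0,0,0],"hand":30},{"translation":[0,0.08,0.016],"twist":[0,0,0],"hand":30},{"translation":[0,0.0995,0.02],"twist":[0,0,0],"hand":30},{"translation":[0,0.0995,0.02],"twist":[0,0,0],"hand":30},{"translation":[0,0.0995,0.02],"twist":[0,0,0],"hand":30}]'; python3 -c "
from h import *
goal([.6277,.043,.139],-.17)"
```

```text
time: 27.15
tool_pos: [0.6271, 0.0431, 0.2547]
tool_rot: [-3.075, 1.568, 3.036]
contact_force: [0.5, -0.8, -1.8]
opening: 0.0382
tr [1.097e-01 1.000e-04 8.000e-04] tw [-0.003 -0.002  0.   ] | rows lin 2.2 rot 0.0 jawnow -0.173
```

```bash
python3 -m creep '[{"translation":[0.04,0,0.001],"twist":[0,0,0],"hand":30},{"translation":[0.08,0,0.001],"twist":[0,0,0],"hand":30},{"translation":[0.102,0,0.001],"twist":[0,0,0],"hand":30},{"translation":[0.108,0,0.001],"twist":[0,0,0],"hand":30},{"translation":[0.109,0,0.001],"twist":[0,0,0],"hand":30}]'; python3 -c "
from h import *
goal([.6277,.043,.1338],-.17)"
```

```text
time: 27.65
tool_pos: [0.6276, 0.0418, 0.1454]
tool_rot: [-2.996, 1.567, 3.114]
contact_force: [0.1, 0.1, -2.4]
opening: 0.0377
tr [ 0.0056  0.0012 -0.0001] tw [-0.004 -0.003  0.001] | rows lin 0.1 rot 0.0 jawnow -0.174
```

```bash
python3 -m creep '[{"translation":[0.002,0.0012,0],"twist":[-0.004,-0.003,0],"hand":30},{"translation":[0.004,0.0012,0],"twist":[-0.004,-0.003,0],"hand":30},{"translation":[0.0055,0.0012,0],"twist":[-0.004,-0.003,0],"hand":30},{"translation":[0.0055,0.0012,0],"twist":[-0.004,-0.003,0],"hand":30}]'; python3 -m creep '[{"translation":[0.001,0,0],"twist":[0,0,0],"hand":30},{"translation":[0.001,0,0],"twist":[0,0,0],"hand":30}]'
```

```text
time: 28.05
tool_pos: [0.6279, 0.043, 0.1404]
tool_rot: [-0.911, 1.57, -1.081]
contact_force: [-0.2, 1.2, -2.6]
opening: 0.0374
time: 28.25
tool_pos: [0.6281, 0.0431, 0.1402]
tool_rot: [-0.295, 1.57, -0.465]
contact_force: [-1.4, 0.5, 1.6]
opening: 0.0382
```

```bash
python3 -m creep '[{"translation":[-0.0005,0,0],"twist":[0,0,0],"hand":55},{"translation":[-0.001,0,0],"twist":[0,0,0],"hand":75},{"translation":[-0.001,0,0],"twist":[0,0,0],"hand":75},{"translation":[-0.001,0,0],"twist":[0,0,0],"hand":75},{"translation":[-0.02,0,0],"twist":[0,0,0],"hand":75}]'; python3 -m creep '[{"translation":[-0.04,0,0],"twist":[0,0,0],"hand":75},{"translation":[-0.085,0,0],"twist":[0,0,0],"hand":75},{"translation":[-0.09,-0.05,-0.02],"twist":[-0.1,0,0],"hand":75},{"translation":[-0.09,-0.1,-0.04],"twist":[-0.2,0,0],"hand":75},{"translation":[-0.09,-0.15,-0.05],"twist":[-0.29,0,0],"hand":75}]'; python3 -c "
from h import *
goal([.515,-.355,.235],.12)"
```

```text
time: 28.75
tool_pos: [0.6266, 0.0431, 0.1578]
tool_rot: [-2.902, 1.566, -3.071]
contact_force: [-0.1, -1.2, -0.0]
opening: 0.0679
time: 29.25
tool_pos: [0.5546, -0.0888, 0.2488]
tool_rot: [-3.092, 1.567, -2.966]
contact_force: [0.4, -0.9, 0.2]
opening: 0.0684
tr [ 0.008  -0.2592 -0.0727] tw [ 0.006 -0.003  0.   ] | rows lin 5.4 rot 0.0 jawnow 0.126
```

```bash
python3 -m creep '[{"translation":[0,-0.259,-0.073],"twist":[0.006,-0.003,0],"hand":75},{"translation":[0,-0.259,-0.073],"twist":[0.006,-0.003,0],"hand":75},{"translation":[0,-0.259,-0.073],"twist":[0.006,-0.003,0],"hand":75},{"translation":[0,-0.259,-0.073],"twist":[0.006,-0.003,0],"hand":75},{"translation":[0.005,-0.259,-0.073],"twist":[0.006,-0.003,0],"hand":75}]'; python3 -m creep '[{"translation":[0,-0.015,0],"twist":[0,0,0],"hand":75},{"translation":[0,-0.015,0],"twist":[0,0,0],"hand":75}]'; python3 -c "
from h import *
goal([.515,-.355,.1205],.12)"
```

```text
time: 29.75
tool_pos: [0.5173, -0.3373, 0.2461]
tool_rot: [-0.984, 1.569, -0.864]
contact_force: [0.5, 0.2, 0.6]
opening: 0.0687
time: 29.95
tool_pos: [0.5183, -0.3551, 0.2454]
tool_rot: [-1.193, 1.569, -1.078]
contact_force: [0.2, 0.4, 1.2]
opening: 0.0688
tr [ 0.1189  0.0007 -0.0033] tw [-0.004  0.001  0.002] | rows lin 2.4 rot 0.0 jawnow 0.116
```

```bash
python3 -m creep '[{"translation":[0.03,0,-0.003],"twist":[0,0,0],"hand":75},{"translation":[0.07,0,-0.003],"twist":[0,0,0],"hand":75},{"translation":[0.105,0,-0.003],"twist":[0,0,0],"hand":75},{"translation":[0.118,0,-0.003],"twist":[0,0,0],"hand":75},{"translation":[0.118,0,-0.003],"twist":[0,0,0],"hand":75}]'; python3 -m creep '[{"translation":[0,0,0],"twist":[0,0,0],"hand":30},{"translation":[0,0,0],"twist":[0,0,0],"hand":30},{"translation":[0,0,0],"twist":[0,0,0],"hand":30},{"translation":[0,0,0],"twist":[0,0,0],"hand":30},{"translation":[0,0,0],"twist":[0,0,0],"hand":30}]' 25; python3 -m creep '[{"translation":[0,0,0],"twist":[0,0,0],"hand":30},{"translation":[0,0,0],"twist":[0,0,0],"hand":30},{"translation":[-0.03,0,0],"twist":[0,0,0],"hand":30},{"translation":[-0.07,0,0],"twist":[0,0,0],"hand":30},{"translation":[-0.11,0,0],"twist":[0,0,0],"hand":30}]'; python3 -c "
from h import *
goal([.6097,-.0421,.24],-.17)"
```

```text
time: 30.45
tool_pos: [0.5151, -0.3541, 0.1259]
tool_rot: [2.486, 1.569, 2.603]
contact_force: [-0.2, -0.1, -0.3]
opening: 0.0691
time: 30.95
tool_pos: [0.5152, -0.3544, 0.1268]
tool_rot: [2.914, 1.57, 3.031]
contact_force: [-1.3, -0.0, 3.3]
opening: 0.037
time: 31.45
tool_pos: [0.5149, -0.3541, 0.237]
tool_rot: [2.451, 1.567, 2.568]
contact_force: [0.9, -0.5, -2.5]
opening: 0.0372
tr [-0.0087  0.2988  0.1305] tw [ 0.287 -0.003 -0.002] | rows lin 6.5 rot 1.9 jawnow 0.117
```

```bash
python3 -m creep '[{"translation":[-0.009,0.035,0.015],"twist":[0.03,0,0],"hand":30},{"translation":[-0.009,0.075,0.033],"twist":[0.08,0,0],"hand":30},{"translation":[-0.009,0.115,0.05],"twist":[0.16,0,0],"hand":30},{"translation":[-0.009,0.16,0.07],"twist":[0.24,0,0],"hand":30},{"translation":[-0.009,0.2,0.088],"twist":[0.287,-0.003,-0.002],"hand":30}]'; python3 -c "
from h import *
goal([.6097,-.0415,.24],-.17)"
```

```text
time: 31.95
tool_pos: [0.5791, -0.143, 0.2456]
tool_rot: [2.757, 1.57, 2.584]
contact_force: [1.2, -1.0, -2.8]
opening: 0.0366
tr [-0.0003  0.1053  0.0127] tw [-0.003 -0.001 -0.   ] | rows lin 2.1 rot 0.0 jawnow -0.173
```

```bash
python3 -m creep '[{"translation":[0,0.04,0.005],"twist":[0,0,0],"hand":30},{"translation":[0,0.08,0.01],"twist":[0,0,0],"hand":30},{"translation":[0,0.1,0.0127],"twist":[0,0,0],"hand":30},{"translation":[0,0.105,0.0127],"twist":[0,0,0],"hand":30},{"translation":[0,0.105,0.0127],"twist":[0,0,0],"hand":30}]'; python3 -c "
from h import *
goal([.6097,-.0415,.1345],-.17)"
```

```text
time: 32.45
tool_pos: [0.6094, -0.0413, 0.2451]
tool_rot: [3.049, 1.568, 2.877]
contact_force: [0.3, -0.3, -2.3]
opening: 0.0373
tr [ 0.1046 -0.0002  0.0005] tw [-0.002 -0.002 -0.   ] | rows lin 2.1 rot 0.0 jawnow -0.172
```

```bash
python3 -m creep '[{"translation":[0.04,0,0.0005],"twist":[0,0,0],"hand":30},{"translation":[0.08,0,0.0005],"twist":[0,0,0],"hand":30},{"translation":[0.1,0,0.0005],"twist":[0,0,0],"hand":30},{"translation":[0.104,0,0.0005],"twist":[0,0,0],"hand":30},{"translation":[0.105,0,0.0005],"twist":[0,0,0],"hand":30}]'; python3 -c "
from h import *
goal([.6097,-.0415,.1297],-.17)"
```

```text
time: 32.95
tool_pos: [0.6096, -0.0426, 0.14]
tool_rot: [-3.124, 1.568, 2.986]
contact_force: [0.6, -0.6, -2.3]
opening: 0.0369
tr [ 0.0043  0.0011 -0.0001] tw [-0.003 -0.003  0.   ] | rows lin 0.1 rot 0.0 jawnow -0.173
```

```bash
python3 -m creep '[{"translation":[0.002,0.0011,0],"twist":[-0.003,-0.003,0],"hand":30},{"translation":[0.003,0.0011,0],"twist":[-0.003,-0.003,0],"hand":30},{"translation":[0.0043,0.0011,0],"twist":[-0.003,-0.003,0],"hand":30},{"translation":[0.0043,0.0011,0],"twist":[-0.003,-0.003,0],"hand":30}]'; python3 -m creep '[{"translation":[0.001,0,0],"twist":[0,0,0],"hand":30},{"translation":[0.001,0,0],"twist":[0,0,0],"hand":30}]'
```

```text
time: 33.35
tool_pos: [0.61, -0.0415, 0.1363]
tool_rot: [-0.122, 1.57, -0.293]
contact_force: [-0.1, 0.7, -2.4]
opening: 0.037
time: 33.55
tool_pos: [0.6101, -0.0417, 0.1361]
tool_rot: [-0.229, 1.569, -0.399]
contact_force: [-2.1, -0.7, 3.7]
opening: 0.0371
```

Contact as expected. I release, rise, move aside and check.

```bash
python3 -m creep '[{"translation":[-0.0005,0,0],"twist":[0,0,0],"hand":55},{"translation":[-0.001,0,0],"twist":[0,0,0],"hand":75},{"translation":[-0.001,0,0],"twist":[0,0,0],"hand":75},{"translation":[-0.001,0,0],"twist":[0,0,0],"hand":75},{"translation":[-0.02,0,0],"twist":[0,0,0],"hand":75}]'; python3 -m creep '[{"translation":[-0.04,0,0],"twist":[0,0,0],"hand":75},{"translation":[-0.085,0,0],"twist":[0,0,0],"hand":75},{"translation":[-0.12,0,0],"twist":[0,0,0],"hand":75},{"translation":[-0.16,0,-0.04],"twist":[0,0,0],"hand":75},{"translation":[-0.2,0,-0.09],"twist":[0,0,0],"hand":75}]'; python3 -m creep '[{"translation":[0,0.02,-0.05],"twist":[0,0,0],"hand":75},{"translation":[0,0.02,-0.1],"twist":[0,0,0],"hand":75},{"translation":[0,0.02,-0.12],"twist":[0,0,0],"hand":75},{"translation":[0,0.02,-0.12],"twist":[0,0,0],"hand":75}]'; python3 - <<'E'
from h import *
b=snap('scene','cf')[1]; a=snap('side','sf')[1]; a0=cv2.imread('pics/side0.png'); b0=cv2.imread('pics/scene0.png')
f=lambda i,x,y:cv2.resize(i[y:y+95,x:x+130],(390,285),interpolation=2)
cv2.imwrite('pics/fin.png',np.vstack([np.hstack([f(b0,240,190),f(b,240,190)]),np.hstack([f(a,290,140),f(b,390,175)])]))
E
```

```text
time: 34.05
tool_pos: [0.6086, -0.0413, 0.1537]
tool_rot: [-3.07, 1.567, 3.043]
contact_force: [-0.8, -0.6, 0.6]
opening: 0.0681
time: 34.55
tool_pos: [0.5359, -0.0289, 0.3419]
tool_rot: [-3.086, 1.568, 3.027]
contact_force: [-0.1, 0.0, 0.5]
opening: 0.0688
time: 34.95
tool_pos: [0.4185, 0.0119, 0.3432]
tool_rot: [-3.084, 1.569, 3.03]
contact_force: [0.2, -1.1, 0.4]
opening: 0.0689
```

View pics/fin.png

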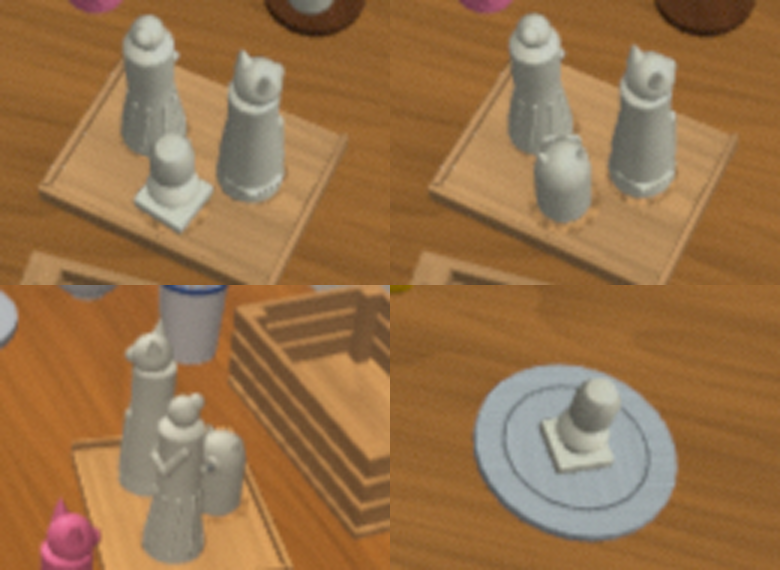

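All four look upright and placed. The cat appears a couple of pixels off its start, so I'll measure the shift between the before and after views.

```bash
python3 - <<'E'
from h import *
def shift(a,b,x0,y0,x1,y1):
    k=8; A=cv2.resize(a[y0:y1,x0:x1],None,fx=k,fy=k,interpolation=2); B=cv2.resize(b[y0-6:y1+6,x0-6:x1+6],None,fx=k,fy=k,interpolation=2)
    r=cv2.matchTemplate(B,A,cv2.TM_CCOEFF_NORMED); _,v,_,l=cv2.minMaxLoc(r); return np.array([l[0]/k-6,l[1]/k-6]),v
I={n:(cv2.imread(f'pics/{n}0.png'),cv2.imread(f'pics/{"c" if n=="scene" else "s"}f.png')) for n in('scene','side')}
for nm,p,W in (('cat',[.628,.045,.12],{'scene':(312,203,338,240),'side':(331,152,350,176)}),('rob',[.610,-.042,.12],{'scene':(279,193,302,235),'side':(338,172,358,225)}),('tray',None,{'scene':(330,235,358,262),'side':(312,215,335,245)})):
    J=[];d=[]
    for n in W:
        s,v=shift(*I[n],*W[n]); print(nm,n,s,round(v,3))
        if p is not None:
            J+= [np.c_[[(proj(n,np.array(p)+e)-proj(n,p))/.001 for e in np.eye(3)[:2]*.001]].T]; d.append(s)
    if p is not None:
        print('  xy mm',(np.linalg.lstsq(np.vstack(J),np.hstack(d),rcond=None)[0]*1000).round(1),[ (np.linalg.solve(j,e)*1000).round(1) for j,e in zip(J,d)])
E
```

```text
cat scene [ 0.75  -1.625] 0.982
cat side [-1.75  0.25] 0.99
  xy mm [-4.6  0.5] [array([-4.5,  0.5]), array([-4.8,  0.4])]
rob scene [-1.25 -0.5 ] 0.988
rob side [0.25 0.75] 0.898
  xy mm [-0.6 -3.1] [array([-0.5, -3.1]), array([-0.7, -3. ])]
tray scene [ 0.125 -0.375] 0.984
tray side [0. 0.] 0.998
```

Both views agree: the cat is 4.6 mm short in x, since my first grip pushed it, and robed is 3 mm off in y. There's ample time, so I'll mend both. Cat first.

```bash
python3 -c "
from h import *
goal([.6281,.0431,.225],-.17)"
```

```text
tr [0.1116 0.0665 0.1985] tw [-0.    -0.001  0.   ] | rows lin 4.7 rot 0.0 jawnow -0.17
```

```bash
python3 -m creep '[{"translation":[0,0.017,0.045],"twist":[0,0,0],"hand":75},{"translation":[0.03,0.034,0.09],"twist":[0,0,0],"hand":75},{"translation":[0.06,0.05,0.13],"twist":[0,0,0],"hand":75},{"translation":[0.09,0.06,0.17],"twist":[0,0,0],"hand":75},{"translation":[0.112,0.0665,0.1985],"twist":[0,0,0],"hand":75}]';python3 -m creep '[{"translation":[0,0,0],"twist":[0,0,0],"hand":75},{"translation":[0,0,0],"twist":[0,0,0],"hand":75}]'; python3 -c "
from h import *
goal([.6281,.0431,.1343],-.17)"
```

```text
time: 35.55
tool_pos: [0.6308, 0.0432, 0.2277]
tool_rot: [-3.045, 1.569, 3.069]
contact_force: [0.1, -0.7, 0.4]
opening: 0.0693
time: 35.75
tool_pos: [0.6314, 0.043, 0.2245]
tool_rot: [-3.023, 1.564, 3.09]
contact_force: [-0.1, 0.1, -0.7]
opening: 0.0689
tr [ 0.0843 -0.0004 -0.0027] tw [-0.    -0.007  0.001] | rows lin 1.7 rot 0.0 jawnow -0.17
```

```bash
python3 -m creep '[{"translation":[0.03,0,-0.0027],"twist":[0,-0.007,0],"hand":75},{"translation":[0.06,0,-0.0027],"twist":[0,-0.007,0],"hand":75},{"translation":[0.08,0,-0.0027],"twist":[0,-0.007,0],"hand":75},{"translation":[0.0843,0,-0.0027],"twist":[0,-0.007,0],"hand":75},{"translation":[0.0843,0,-0.0027],"twist":[0,-0.007,0],"hand":75}]'; python3 -c "
from h import *
goal([.6281,.0431,.1343],-.17)"
```

```text
time: 36.25
tool_pos: [0.6284, 0.0433, 0.1417]
tool_rot: [-0.284, 1.569, -0.454]
contact_force: [0.7, -0.1, 0.9]
opening: 0.0689
tr [ 0.0014 -0.0002 -0.0002] tw [-0.001  0.002  0.001] | rows lin 0.0 rot 0.0 jawnow -0.171
```

```bash
python3 -m creep '[{"translation":[0,0,0],"twist":[0,0,0],"hand":30},{"translation":[0,0,0],"twist":[0,0,0],"hand":30},{"translation":[0,0,0],"twist":[0,0,0],"hand":30},{"translation":[0,0,0],"twist":[0,0,0],"hand":30},{"translation":[0,0,0],"twist":[0,0,0],"hand":30}]' 25; python3 -m creep '[{"translation":[0,0,0],"twist":[0,0,0],"hand":30},{"translation":[-0.003,0,0],"twist":[0,0,0],"hand":30},{"translation":[-0.006,0,0],"twist":[0,0,0],"hand":30},{"translation":[-0.006,0,0.004],"twist":[0,0,0],"hand":30},{"translation":[-0.006,0,0.0046],"twist":[0,0,0],"hand":30}]'; python3 -c "
from h import *
goal([.6327,.0428,.1355],-.17)"
```

```text
time: 36.75
tool_pos: [0.6285, 0.0433, 0.1422]
tool_rot: [-0.206, 1.568, -0.377]
contact_force: [-0.2, 0.6, 3.1]
opening: 0.0378
time: 37.25
tool_pos: [0.6335, 0.0424, 0.1482]
tool_rot: [-0.157, 1.568, -0.327]
contact_force: [-0.5, 0.7, -2.7]
opening: 0.0376
tr [ 0.0067  0.0003 -0.0009] tw [-0.001  0.003  0.   ] | rows lin 0.1 rot 0.0 jawnow -0.171
```

```bash
python3 -m creep '[{"translation":[0.001,0.0003,-0.0009],"twist":[0,0.003,0],"hand":30},{"translation":[0.003,0.0003,-0.0009],"twist":[0,0.003,0],"hand":30},{"translation":[0.005,0.0003,-0.0009],"twist":[0,0.003,0],"hand":30},{"translation":[0.0062,0.0003,-0.0009],"twist":[0,0.003,0],"hand":30},{"translation":[0.0062,0.0003,-0.0009],"twist":[0,0.003,0],"hand":30}]'; python3 -m creep '[{"translation":[0.0007,0,0],"twist":[0,0,0],"hand":30},{"translation":[0.0007,0,0],"twist":[0,0,0],"hand":30}]'
```

```text
time: 37.75
tool_pos: [0.6326, 0.0429, 0.1424]
tool_rot: [-1.305, 1.57, -1.476]
contact_force: [-1.1, 0.6, 1.2]
opening: 0.038
time: 37.95
tool_pos: [0.6327, 0.0429, 0.1423]
tool_rot: [-0.412, 1.57, -0.582]
contact_force: [-2.3, 0.4, 5.4]
opening: 0.0376
```

Set down. I release, rise and move on to robed.

```bash
python3 -m creep '[{"translation":[-0.0005,0,0],"twist":[0,0,0],"hand":55},{"translation":[-0.0005,0,0],"twist":[0,0,0],"hand":75},{"translation":[-0.0005,0,0],"twist":[0,0,0],"hand":75},{"translation":[-0.0005,0,0],"twist":[0,0,0],"hand":75},{"translation":[-0.02,0,0],"twist":[0,0,0],"hand":75}]'; python3 -m creep '[{"translation":[-0.04,0,0],"twist":[0,0,0],"hand":75},{"translation":[-0.075,0,0],"twist":[0,0,0],"hand":75},{"translation":[-0.08,0,0],"twist":[0,0,0],"hand":75},{"translation":[-0.08,-0.045,-0.004],"twist":[0,0,0],"hand":75},{"translation":[-0.08,-0.087,-0.008],"twist":[0,0,0],"hand":75}]'; python3 -m creep '[{"translation":[0,0,0],"twist":[0,0,0],"hand":75},{"translation":[0,0,0],"twist":[0,0,0],"hand":75}]'; python3 -c "
from h import *
goal([.6101,-.0415,.1305],-.17)"
```

```text
time: 38.45
tool_pos: [0.6312, 0.0429, 0.1597]
tool_rot: [-2.924, 1.566, -3.094]
contact_force: [0.3, 0.2, -0.8]
opening: 0.0681
time: 38.95
tool_pos: [0.6086, -0.0416, 0.2393]
tool_rot: [-2.88, 1.566, -3.048]
contact_force: [-0.0, 0.0, 0.4]
opening: 0.0686
time: 39.15
tool_pos: [0.6083, -0.0423, 0.2386]
tool_rot: [-2.991, 1.565, 3.122]
contact_force: [-1.1, -0.1, -0.1]
opening: 0.069
tr [0.1021 0.0012 0.0022] tw [-0.    -0.006  0.001] | rows lin 2.0 rot 0.0 jawnow -0.17
```

```bash
python3 -m creep '[{"translation":[0.035,0.001,0.002],"twist":[0,-0.006,0],"hand":75},{"translation":[0.07,0.001,0.002],"twist":[0,-0.006,0],"hand":75},{"translation":[0.095,0.001,0.002],"twist":[0,-0.006,0],"hand":75},{"translation":[0.102,0.001,0.002],"twist":[0,-0.006,0],"hand":75},{"translation":[0.102,0.001,0.002],"twist":[0,-0.006,0],"hand":75}]'; python3 -m creep '[{"translation":[0,0,0],"twist":[0,0,0],"hand":30},{"translation":[0,0,0],"twist":[0,0,0],"hand":30},{"translation":[0,0,0],"twist":[0,0,0],"hand":30},{"translation":[0,0,0],"twist":[0,0,0],"hand":30},{"translation":[0,0,0],"twist":[0,0,0],"hand":30}]' 25; python3 -m creep '[{"translation":[0,0,0],"twist":[0,0,0],"hand":30},{"translation":[-0.003,0,0],"twist":[0,0,0],"hand":30},{"translation":[-0.006,0,0],"twist":[0,0,0],"hand":30},{"translation":[-0.006,0.003,0],"twist":[0,0,0],"hand":30},{"translation":[-0.006,0.0032,0],"twist":[0,0,0],"hand":30}]'; python3 -c "
from h import *
print(T_of(robot.observe())[:3,3])
goal([.6107,-.0384,.1305],-.17)"
```

```text
time: 39.65
tool_pos: [0.6097, -0.0406, 0.1356]
tool_rot: [-2.863, 1.569, -3.032]
contact_force: [0.1, -0.5, -0.1]
opening: 0.0684
time: 40.15
tool_pos: [0.6101, -0.0406, 0.1363]
tool_rot: [-2.328, 1.57, -2.497]
contact_force: [-0.2, -0.4, 2.5]
opening: 0.0373
time: 40.65
tool_pos: [0.6106, -0.0371, 0.1423]
tool_rot: [-2.644, 1.57, -2.813]
contact_force: [0.1, -0.2, -3.8]
opening: 0.0366
[ 0.61059343 -0.03712541  0.14226379]
tr [ 0.0058 -0.0012  0.0003] tw [ 0.001 -0.001  0.   ] | rows lin 0.1 rot 0.0 jawnow -0.169
```

```bash
python3 -m creep '[{"translation":[0.001,-0.0004,0],"twist":[0,0,0],"hand":30},{"translation":[0.003,-0.0004,0],"twist":[0,0,0],"hand":30},{"translation":[0.005,-0.0004,0],"twist":[0,0,0],"hand":30},{"translation":[0.006,-0.0004,0],"twist":[0,0,0],"hand":30},{"translation":[0.006,-0.0004,0],"twist":[0,0,0],"hand":30}]'; python3 -m creep '[{"translation":[0.0007,0,0],"twist":[0,0,0],"hand":30},{"translation":[0.0007,0,0],"twist":[0,0,0],"hand":30}]'
```

```text
time: 41.15
tool_pos: [0.6105, -0.0375, 0.1363]
tool_rot: [-2.619, 1.57, -2.788]
contact_force: [-1.2, 0.8, -1.1]
opening: 0.037
time: 41.35
tool_pos: [0.6105, -0.0375, 0.1363]
tool_rot: [-1.973, 1.57, -2.141]
contact_force: [-1.5, 0.5, 4.3]
opening: 0.0371
```

```bash
python3 -m creep '[{"translation":[-0.0005,0,0],"twist":[0,0,0],"hand":55},{"translation":[-0.001,0,0],"twist":[0,0,0],"hand":75},{"translation":[-0.001,0,0],"twist":[0,0,0],"hand":75},{"translation":[-0.001,0,0],"twist":[0,0,0],"hand":75},{"translation":[-0.02,0,0],"twist":[0,0,0],"hand":75}]'; python3 -m creep '[{"translation":[-0.04,0,0],"twist":[0,0,0],"hand":75},{"translation":[-0.085,0,0],"twist":[0,0,0],"hand":75},{"translation":[-0.12,0,0],"twist":[0,0,0],"hand":75},{"translation":[-0.16,0,-0.04],"twist":[0,0,0],"hand":75},{"translation":[-0.2,0,-0.09],"twist":[0,0,0],"hand":75}]'; python3 -m creep '[{"translation":[0,0.02,-0.05],"twist":[0,0,0],"hand":75},{"translation":[0,0.02,-0.1],"twist":[0,0,0],"hand":75},{"translation":[0,0.02,-0.12],"twist":[0,0,0],"hand":75},{"translation":[0,0.02,-0.12],"twist":[0,0,0],"hand":75}]'; python3 - <<'E'
from h import *
def shift(a,b,x0,y0,x1,y1):
    k=8; A=cv2.resize(a[y0:y1,x0:x1],None,fx=k,fy=k,interpolation=2); B=cv2.resize(b[y0-6:y1+6,x0-6:x1+6],None,fx=k,fy=k,interpolation=2)
    r=cv2.matchTemplate(B,A,cv2.TM_CCOEFF_NORMED); _,v,_,l=cv2.minMaxLoc(r); return np.array([l[0]/k-6,l[1]/k-6]),v
b=snap('scene','cg')[1]; a=snap('side','sg')[1]
I={'scene':(cv2.imread('pics/scene0.png'),b),'side':(cv2.imread('pics/side0.png'),a)}
for nm,p,W in (('cat',[.628,.045,.12],{'scene':(312,203,338,240),'side':(331,152,350,176)}),('rob',[.610,-.042,.12],{'scene':(279,193,302,235),'side':(338,172,358,225)})):
    for n in W:
        s,v=shift(*I[n],*W[n]); J=np.c_[[(proj(n,np.array(p)+e)-proj(n,p))/.001 for e in np.eye(3)[:2]*.001]].T
        print(nm,n,s,round(v,3),'mm',(np.linalg.solve(J,s)*1000).round(1))
for nm,r in (('jar',(177,228,208,268)),('pot',(387,288,424,336))): print(nm,shift(*I['scene'],*r))
# bust centre: foot corners vs turntable centre
cv2.imwrite('pics/fin2.png',np.hstack([cv2.resize(b[180:275,240:340],(400,380),interpolation=2),cv2.resize(a[140:235,290:390],(400,380),interpolation=2)]))
print('tt centre px at',proj('scene',[.51,.331,.044]))
E
```

```text
time: 41.85
tool_pos: [0.6091, -0.0373, 0.1539]
tool_rot: [-3.086, 1.565, 3.028]
contact_force: [-0.2, 1.2, 0.4]
opening: 0.0682
time: 42.35
tool_pos: [0.5368, -0.0251, 0.3422]
tool_rot: [-3.078, 1.566, 3.036]
contact_force: [0.1, 0.3, 0.1]
opening: 0.0692
time: 42.75
tool_pos: [0.4194, 0.0156, 0.3438]
tool_rot: [-3.069, 1.567, 3.046]
contact_force: [0.7, 1.0, -0.2]
opening: 0.069
cat scene [ 0.125 -0.375] 0.995 mm [-1.  0.]
cat side [-0.25  0.  ] 0.993 mm [-0.6  0.2]
rob scene [ 0.    -0.125] 0.996 mm [-0.3 -0.1]
rob side [-0.125  0.   ] 0.928 mm [-0.3  0.1]
jar (array([0., 0.]), 0.9980781674385071)
pot (array([0., 0.]), 0.9975795149803162)
tt centre px at [450.89230714 228.32442626]
```

View pics/fin2.png

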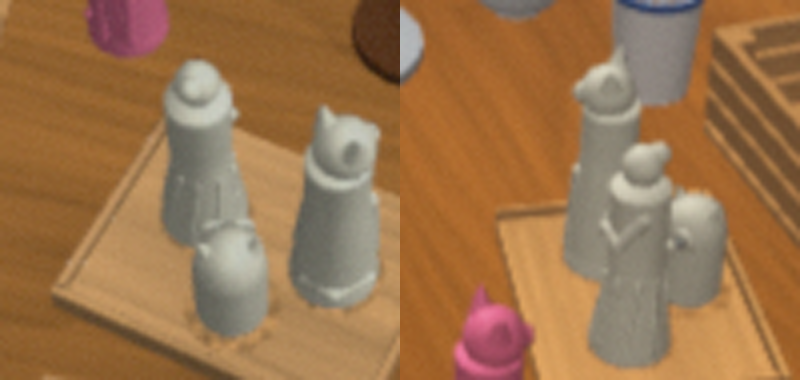

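Both tall casts are within 1 mm of their start, all four casts are upright, and the jar and pot have not moved. On the turntable the bust's foot is centred on the ring. I hand in.

```bash
python3 -c "
from cell import robot
print(robot.hand_in()); print(robot.observe()['time'])"
```

```text
the job is handed in; nothing more can be done
None
the job is handed in; nothing more can be done
```

The job is done and handed in at about 43 s of the 125 s allowed. I stood both tall casts on the larger mat, set the bust on the turntable, stood the owl on the back spot, and then returned the cat and the robed woman.

- **Check that disagreed:** the first check after the return showed the cat 4.6 mm and the robed woman 3 mm off their starting spots. I lifted both slightly and set them right.
- **Tall casts:** in the last check, the scene and side views put the cat within about 1 mm of its start and the robed woman within about 0.3 mm.
- **Bust and owl:** by eye in the pictures, the bust's foot is centred on the turntable ring and the owl is centred on the back cork disc. I did not measure either one after placing it.
- **Everything else:** all four casts stand upright, the jar and brush pot have not moved, and the arm was clear of everything. The largest contact force in the readings after each move was about 10 N, when setting the bust down.

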